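Put a culture flask away in the door rack of a roller-catch cabinet

TASK

Put the small upright culture flask away in the white bench cabinet: pull its door open past the roller catch and swing it wide, stand the flask upright right down in the rack on the inside of the door, then push the door until the catch snaps and it is fully shut. Be gentle: do not force or slam the door, do not tip the flask, leave the neighbouring things where they stand, and let go of everything at the end.

Things in the scene. Friction and masses are not known exactly. Their poses are not given: they have to be found in the camera images.
- door (a joint): Door angle, rad, grows as it opens towards the robot, to 1.75; about 0.04 at the start (shut), less when shut again. Upright hinge on the cabinet's left (+y) side; from above the door turns clockwise as it opens. The hinge is a little stiff and damped: the door stays where it is left.
- buffer: Small black rubber buffer on the catch's plate, 185 mm up, 190 mm from the hinge axis: the shut door leans on it. Origin: its tip, where it meets the door's inner face. It gives 1 mm per 6 N; the catch alone presses the door on it with 3 to 7 N. It must never be pressed with more than 25 N: stop pushing once the catch has snapped.
- catch_point (a point): Sprung roller catch inside the cabinet's latch side, 120 mm up. Pulled at the handle it lets go at 5 to 10 N. Its plate has several mm of play: pulling brings it forward; closing pushes it back first (about 4 N), then the catch resists with 6 to 14 N, then lets go and draws the door shut. So the handle must go some mm deeper than where it started; short of that the door stays ajar.
- door_hinge (a point): On the hinge axis, 180 mm up. Axes turn with the door: x inward normal (away from the robot when shut), y along the door from free edge to hinge, z up; with the door shut these are the cabinet's axes too. Door panel: x -7 to +7, y -1 to -209, 6 to 200 mm above the table. White cabinet: 200 deep, 210 wide, 215 mm high, its front 8 mm behind this axis.
- handle (a point): Grip point of the door handle: an upright round steel bar about 10 mm thick, 35 mm in front of the door, 95 to 195 mm above the table; this point is on its centre line, 175 mm up, at x = -42, y = -185 mm in the axes of door_hinge. Axes as door_hinge. It can be pinched from above across y.
- rack (a point): Centre of the floor of the open-topped steel rack inside the door, 80 mm above the table; axes as door_hinge, in which it lies at x = +24, y = -115 mm. Pocket 34 (x) by 60 mm (y), walls 40 mm high; the door panel is its fourth side (17 mm away at -x, rising 120 mm). Loaded from above with the door open 1 rad or more; under the cabinet's roof when shut.
- flask_mid (a point): Centre, 55 mm above the foot, of the loose clear flat culture flask standing upright: body 26 mm thick (x), 50 mm wide (y), 72 mm high, round white cap 28 mm across from 86 to 110 mm above the foot, about 0.1 kg. It fits the rack upright, wide side along the rack's y, either way round.
- bottle_mid (a point): Bystander: loose clear round bottle with white cap, 42 mm across and 85 mm high, this point half-way up. To be left standing where it is.
- tube_rack_mid (a point): Bystander: loose white tube rack with capped tubes, 60 by 130 mm (x, y) and 72 mm high, this point 36 mm above its foot. To be left where it is.
- dishes_mid (a point): Bystander: pile of three clear round dishes, 90 mm across, 44 mm high in all, this point half-way up. To be left where it is.

How it is judged:
On the way, in this order (a step that is already met when the one before it is completed fails the run):
1. the door is pulled open, at least 1 rad (value of joint door above 1 rad), for 0.2 s.
2. the flask stands in the door rack, let go, the door still open (value of joint door above 0.5 rad and z of flask_mid in the frame of rack between 0.048 and 0.062 m and x of flask_mid in the frame of rack between -0.012 and 0.012 m and y of flask_mid in the frame of rack between -0.015 and 0.015 m and angle between flask_mid's own z axis and vertical below 0.25 rad and contact force between the fingers and flask below 0.5 N), for 0.2 s.
At the end, for the whole second after the job is handed in: The door is snapped shut: the catch alone holds it on its buffer with more than 1 N (angle below 0.06 rad), and it is still; the flask stands at rest in the door rack, upright within 0.25 rad, foot on the rack floor within 7 mm, within 12 mm (x) and 15 mm (y) of its centre (value of joint door below 0.06 rad and contact force between door and buffer above 1 N and velocity of joint door between -0.05 and 0.05 rad/s and z of flask_mid in the frame of rack between 0.048 and 0.062 m and x of flask_mid in the frame of rack between -0.012 and 0.012 m and y of flask_mid in the frame of rack between -0.015 and 0.015 m and angle between flask_mid's own z axis and vertical below 0.25 rad and linear speed of flask below 0.03 m/s); the robot touches nothing.
It fails at once if the door is forced: pressed against its buffer with more than 25 N (contact force between door and buffer above 25 N).
It fails at once if the door is slammed: swung shut faster than 3 rad/s before it reaches the catch (value of joint door between 0.09 and 0.6 rad and velocity of joint door below -3 rad/s).
It fails at once if the flask is tipped by more than 0.8 rad (angle between flask_mid's own z axis and vertical above 0.8 rad).
It fails at once if the round bottle, the tube rack or the pile of dishes is moved more than 30 mm (distance of any of bottle_mid, tube_rack_mid, dishes_mid from where it was at the start of the episode above 0.03 m).
It also fails if it takes over 72 s, if anything falls off the work surface, if the arm or the gripper's body presses on something with over 40 N, if the wrist force passes 120 N, or if a joint passes its speed limit or range.

ROBOT

A 6-joint arm with a two-finger parallel gripper is mounted at the origin on the work surface. World frame = base frame: x ahead of the robot, y to its left, z up, the work surface at z = 0. Lengths are in m, angles in rad, forces in N, time in s.
With the tool pointing down it reaches from about 0.375 to 0.925 m from the base axis. Payload 5.7 kg.
Tool frame: the origin (TCP) lies on the centre line of the jaws, within the pads' length; the fingertips stand 11 mm ahead of it and the grasp point (between the pads) lies 8 mm behind it; x points along the fingers, y is the direction in which the jaws open and shut, and the axes are right-handed (so a half turn about x gives the same grasp; the last joint's range is limited). The gripper opens to 85 mm and grips with 20 to 120 N. Pads are 22 mm wide; open, the fingers measure 114 mm over their backs; the gripper's body (76 mm by 85 mm) begins 54 mm behind the grasp point. The pads swing forward as they close: fully open they stand 13 mm farther back than shut.
Start: joints at [1.011, 0.359, 1.51, -0, 1.272, -0.115], TCP at [0.258, 0.542, 0.242] pointing down, gripper open.
Joint ranges: [-2.97, 2.97], [-1.01, 2.36], [0.21, 2.38], [-0.96, 4.11], [0.2, 2.71], [-2.98, 2.98]. Speed limits (rad/s): [2.39, 2.39, 3.14, 3.14, 3.14, 3.14].

INTERFACE

Orientations are given as a unit quaternion [w, x, y, z].
In Python, from workcell import readout, viewer, ticket gives the robot as it stands.
- The arm moves only by the tool move_arm, never from a script. Its argument "increments" is a list of rows, each an object with "jaw": the closure, from 0 (fully open) to 1 (shut); "translation": the shift along the tool's x, y, z in m, a list of three; "turn": the turn, a rotation vector about the tool's x, y, z in degrees, a list of three. A call has 1 to 5 rows; each row is the pose to reach, as a shift and turn from the pose commanded when the call began, along the tool's axes at that moment; what a row does not reach only later rows make up. A row lasts 1/12 s, in which the tool goes at most 41.7 mm and 7.16 degrees, less where a joint would pass 70% of its speed; a pose out of reach is approached as far as the arm can. A call with a gripper value outside its range is refused whole. The fingers move at their own pace and stop on an object; "newtons" is the grip in N (left out, the last holds). Time passes only in rows, so rows that repeat a pose let the fingers close. It gives the time, the measured TCP pose, the force and the opening at its end, in the units of the state.
- readout.read_state(): the state, without advancing time (a new reading comes with each control period).
- viewer.snapshot(name): name is "side" or "top" or "wrist"; returns a dict with "frame" (400x640x3 uint8, red, green, blue), "K" (3x3 intrinsics, pixels), "origin" and "orientation" of the camera in the world. Camera axes: x right, y down, z forward; pixel columns grow to the right and rows downward; lengths in m; the calibration is good to about 2 mm. A picture is of the moment at which its call begins. There is no depth.
- ticket.hand_in(): hands the job in, once; it reports no verdict.
The state is a dict: "time_s": time; "joint_positions": joint angles; "qvel": joint speeds; "joint_torque": joint torques, N m; "tcp_pos": TCP position; "tcp_rot": TCP orientation; "contact_force": force on the tool from outside, world axes, zero at the start; "torque": the same for the moment, N m; "width": finger opening in m.
Only numpy, scipy, OpenCV 4.12 (cv2) and the standard library are available. Lean on these libraries where they do the work, as an engineer would, in place of code of your own. Each camera call takes 0.05 s, during which the arm holds its last target.

## Working session

There is one attempt and no reset: what is moved stays moved. The work goes in short steps, Python scripts to look and compute and a tool call to move; the robot and the scene stay as the last step left them, time stands still between calls to the robot, and variables do not carry over. Pictures are saved under pics/ and viewed, and the job is handed in when it is done.

Besides the shell and the picture viewer there is one more tool, called after "Call:" as name([rows], argument=value, ...), one row to a line, values as JSON. move_arm: Moves the arm, as the interface text tells. Its arguments: {"type":"object","properties":{"increments":{"type":"array","items":{"type":"object","properties":{"jaw":{"type":"number"},"translation":{"type":"array","items":{"type":"number"}},"turn":{"type":"array","items":{"type":"number"}}}}},"newtons":{"type":"number"}},"required":["increments"]}

```bash
mkdir -p pics; ls
python3 - <<'E'
from workcell import readout, viewer
import cv2,numpy as np
s=readout.read_state(); print(s)
for n in ["side","top","wrist"]:
    d=viewer.snapshot(n); cv2.imwrite(f"pics/{n}0.png",d["frame"][:,:,::-1]); print(n,d["K"],d["origin"],d["orientation"])
    np.savez(f"pics/{n}0.npz",**d)
E
```

```text
pics
{'time_s': 0.0, 'joint_positions': array([ 1.01091806e+00,  3.59530742e-01,  1.51150160e+00, -2.03989911e-05,
        1.27248925e+00, -1.15093439e-01]), 'qvel': array([ 9.75069737e-04, -2.65319271e-04,  8.58464433e-04, -6.31769778e-04,
        3.22104317e-05,  3.30246057e-03]), 'joint_torque': array([-8.64536451e-04, -5.27606750e+01, -2.78610921e+01, -4.05985911e-04,
        1.37931455e-02, -6.37955992e-06]), 'tcp_pos': array([0.25779514, 0.54102247, 0.24141193]), 'tcp_rot': array([ 0.68947339,  0.15531418,  0.68991201, -0.15660577]), 'contact_force': array([ 0.0840911 , -0.54764135, -0.15589649]), 'torque': array([0.00763053, 0.06902997, 0.02027161]), 'width': 0.08547372600773005}
side [[399.27957587   0.         318.4113673 ]
 [  0.         399.27957587 204.3786355 ]
 [  0.           0.           1.        ]] [ 0.46174847 -0.81279265  0.9943453 ] [-0.34023567  0.93880615 -0.04785339  0.0243465 ]
top [[402.90291885   0.         315.65972429]
 [  0.         402.90291885 204.39609091]
 [  0.           0.           1.        ]] [ 0.40489541 -0.07298616  1.24929185] [-0.04763359  0.71367096 -0.6976539   0.04103459]
wrist [[311.74071178   0.         315.61159466]
 [  0.         311.74071178 199.08713981]
 [  0.           0.           1.        ]] [0.18414592 0.57477598 0.37259579] [0.13550754 0.83466388 0.52712852 0.08431749]
```

View pics/side0.png

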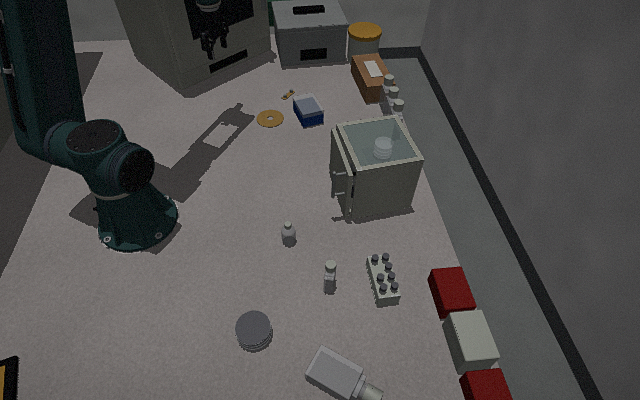

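View pics/top0.png

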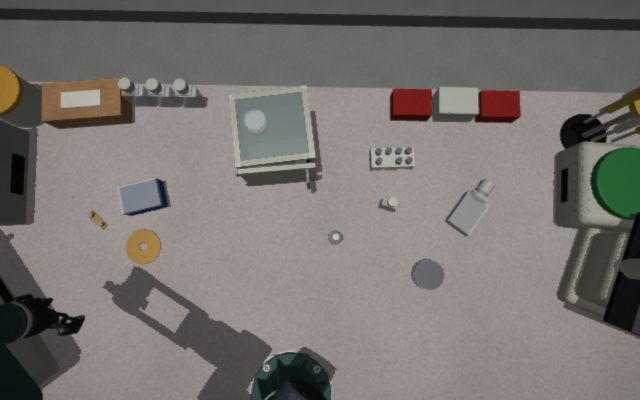

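View pics/wrist0.png

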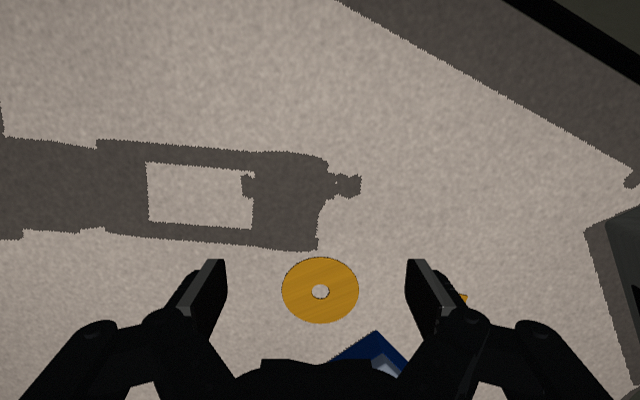

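```bash
cat > h.py <<'E'
import numpy as np, cv2
from scipy.spatial.transform import Rotation as R
def Rq(q): return R.from_quat([q[1],q[2],q[3],q[0]]).as_matrix()
def load(n): return dict(np.load(f"pics/{n}.npz"))
def ray(d,uv):
    v=np.linalg.inv(d["K"])@np.array([uv[0],uv[1],1.]); return d["origin"],Rq(d["orientation"])@v
def onz(d,uv,z):
    o,v=ray(d,uv); return o+v*(z-o[2])/v[2]
def proj(d,p):
    c=Rq(d["orientation"]).T@(np.array(p)-d["origin"]); q=d["K"]@c; return q[:2]/q[2]
def tri(obs):
    A=np.zeros((3,3));b=np.zeros(3);L=[]
    for d,uv in obs:
        o,v=ray(d,uv); v=v/np.linalg.norm(v); P=np.eye(3)-np.outer(v,v); A+=P;b+=P@o; L.append((P,o))
    x=np.linalg.solve(A,b); return x,[np.linalg.norm(P@(x-o)) for P,o in L]
def snap(n,name):
    from workcell import viewer
    d=viewer.snapshot(n); np.savez(f"pics/{name}.npz",**d); cv2.imwrite(f"pics/{name}.png",d["frame"][:,:,::-1]); return d
def crop(name,x0,y0,x1,y1,s,out):
    im=cv2.imread(f"pics/{name}.png")[y0:y1,x0:x1]; im=np.clip(im.astype(float)*1.4,0,255).astype(np.uint8)
    cv2.imwrite(f"pics/{out}.png",cv2.resize(im,None,fx=s,fy=s,interpolation=cv2.INTER_CUBIC))
E
python3 - <<'E'
from h import *
crop("side0",270,100,430,310,2.85,"c_side"); crop("side0",310,240,370,300,9,"c_sflask")
crop("top0",220,75,420,225,3.9,"c_top"); crop("top0",370,185,410,220,15,"c_tflask")
E
```

```text
(no output)
```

View pics/c_side.png

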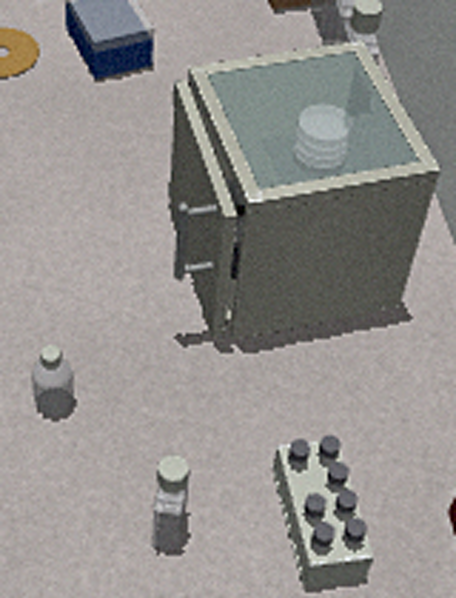

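View pics/c_top.png

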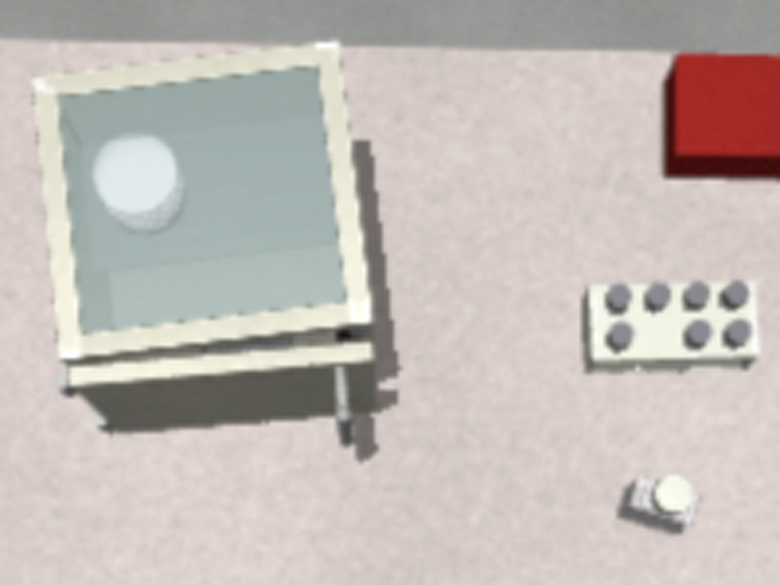

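View pics/c_sflask.png

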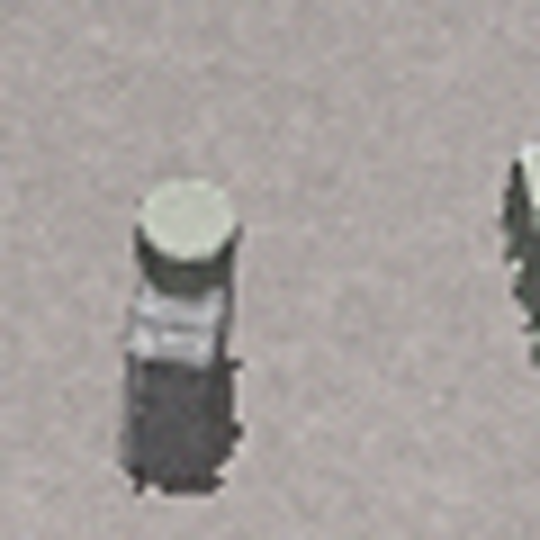

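View pics/c_tflask.png

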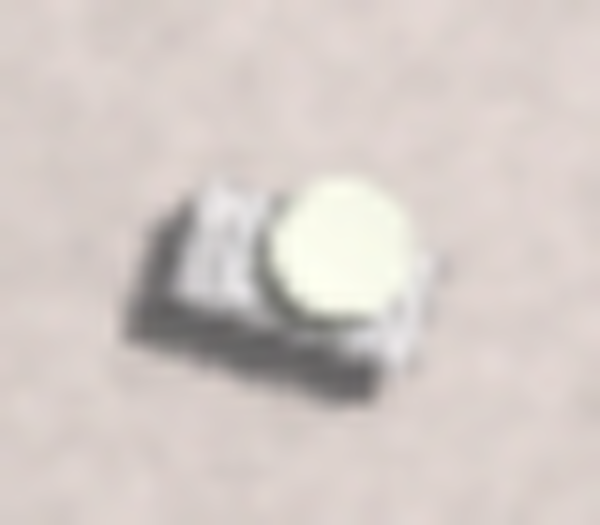

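Run:
```python
from h import *
t=load("top0"); s=load("side0")
T=lambda X,Y:(220+X/3.9,75+Y/3.9); S=lambda X,Y:(270+X/2.85,100+Y/2.85)
P={}
for k,p in dict(FL=(63,357),FR=(369,322),BR=(338,45),BL=(36,83)).items():
    P[k]=onz(t,T(*p),.215); print(k,P[k].round(4))
print("sizes",[np.linalg.norm(P[a]-P[b]).round(4) for a,b in [("FL","FR"),("FR","BR"),("BR","BL"),("BL","FL")]])
for k,p in dict(FL=(190,72),FR=(247,200),BR=(437,172),BL=(357,47)).items(): print("side",k,onz(s,S(*p),.215).round(4))
for k,p in dict(DL=(70,383),DR=(373,357)).items(): print(k,onz(t,T(*p),.2).round(4))
# flask cap
ct=(370+340/15,185+248/15); cs=(310+187/9,240+218/9)
print("cap",onz(t,ct,.11),onz(s,cs,.11),tri([(t,ct),(s,cs)]))
for p in [(185,305),(385,365),(205,185),(430,265)]: print("shoulder",onz(t,(370+p[0]/15,185+p[1]/15),.072))
# bystanders
print("bottle",onz(t,(335.5,237),.085),"rack",onz(t,T(672,320),.06),"dishes",onz(t,(428,274),.044))
```

```text
FL [0.6307 0.149  0.215 ]
FR [ 0.6591 -0.0562  0.215 ]
BR [ 0.8539 -0.0302  0.215 ]
BL [0.8224 0.1768 0.215 ]
sizes [np.float64(0.2071), np.float64(0.1965), np.float64(0.2094), np.float64(0.1937)]
side FL [0.6302 0.1412 0.215 ]
side FR [ 0.6588 -0.0547  0.215 ]
side BR [ 0.8526 -0.0339  0.215 ]
side BL [0.8189 0.1672 0.215 ]
DL [0.616  0.1466 0.2   ]
DR [ 0.6385 -0.0592  0.2   ]
cap [ 0.56156627 -0.27977392  0.11      ] [ 0.5622623  -0.28124026  0.11      ] (array([ 0.56215608, -0.28012056,  0.10807872]), [np.float64(0.0003227140846582143), np.float64(0.00032271408465815244)])
shoulder [ 0.55484429 -0.2563299   0.072     ]
shoulder [ 0.54387629 -0.29544793  0.072     ]
shoulder [ 0.57869921 -0.26019507  0.072     ]
shoulder [ 0.56381738 -0.30429065  0.072     ]
bottle [ 0.45820889 -0.1197578   0.085     ] rack [ 0.703775   -0.28786417  0.06      ] dishes [ 0.35761365 -0.39546368  0.044     ]
```

```bash
cat >> h.py <<'E'
HINGE=np.array([0.620,0.148]); PSI=0.135
def door(x,y,z,th):
    a=PSI-th; c,s=np.cos(a),np.sin(a); return np.array([HINGE[0]+c*x-s*y,HINGE[1]+s*x+c*y,z])
def Rdown(a):
    # tool x down, tool y = (-sin a, cos a,0)
    x=np.array([0,0,-1.]);y=np.array([-np.sin(a),np.cos(a),0]);return np.stack([x,y,np.cross(x,y)],1)
def yaw_of(M): return np.arctan2(-M[0,1],M[1,1])
def plan(pos,a,n=1,st=None):
    """shift/turn in current tool axes to TCP pos, yaw a; a modulo pi nearest"""
    if st is None:
        from workcell import readout; st=readout.read_state()
    M=Rq(st["tcp_rot"]); a0=yaw_of(M); 
    a=a+np.pi*np.round((a0-a)/np.pi)
    T=M.T@(np.array(pos)-st["tcp_pos"]); w=R.from_matrix(M.T@Rdown(a)).as_rotvec(degrees=True)
    print("yaw now %.3f to %.3f"%(a0,a),"shift",T.round(4),"turn",w.round(1),"rows",max(np.linalg.norm(T)/.0417,np.linalg.norm(w)/7.16).round(1))
    return T,w
def state():
    from workcell import readout; s=readout.read_state()
    print("t %.2f"%s["time_s"],"tcp",s["tcp_pos"].round(4),"yaw %.3f"%yaw_of(Rq(s["tcp_rot"])),"tilt",Rq(s["tcp_rot"])[2,0].round(4),"F",s["contact_force"].round(1),"w %.4f"%s["width"],"q",s["joint_positions"].round(3)); return s
E
python3 - <<'E'
from h import *
s=state(); print(Rq(s["tcp_rot"]).round(3))
h=door(-.042,-.185,.183,.04); print("handle",h)
plan(h+[0,0,.06],PSI-.04); plan([.562,-.28,.2],-.29)
for n,box,sc,o in [("top0",(280,140,340,200),10,"h_top"),("side0",(320,150,370,230),7,"h_side")]:
    d=load(n); crop(n,*box,sc,o); im=cv2.imread(f"pics/{o}.png")
    for z in (.195,.095):
        p=proj(d,door(-.042,-.185,z,.04)); q=((p-np.array(box[:2])+.5)*sc).astype(int); cv2.drawMarker(im,tuple(int(i) for i in q),(0,0,255),0,20,1)
    for z in (.2,.006):
      for y in (-.001,-.209):
        p=proj(d,door(-.007,y,z,.04)); q=((p-np.array(box[:2])+.5)*sc).astype(int); cv2.drawMarker(im,tuple(int(i) for i in q),(255,0,0),0,20,1)
    cv2.imwrite(f"pics/{o}m.png",im)
E
```

```text
t 0.15 tcp [0.2579 0.5412 0.2416] yaw -0.445 tilt -1.0 F [ 0.3 -0.8  0.4] w 0.0855 q [ 1.011  0.359  1.511  0.     1.273 -0.115]
[[-0.001  0.43   0.903]
 [-0.001  0.903 -0.43 ]
 [-1.    -0.001 -0.   ]]
handle [ 0.59573796 -0.04014982  0.183     ]
yaw now -0.445 to 0.095 shift [-0.0009 -0.3794  0.5551] turn [-30.9  -0.    0.1] rows 16.1
yaw now -0.445 to -0.290 shift [ 0.0424 -0.6103  0.6279] turn [-8.9 -0.   0.1] rows 21.0
```

View pics/h_topm.png

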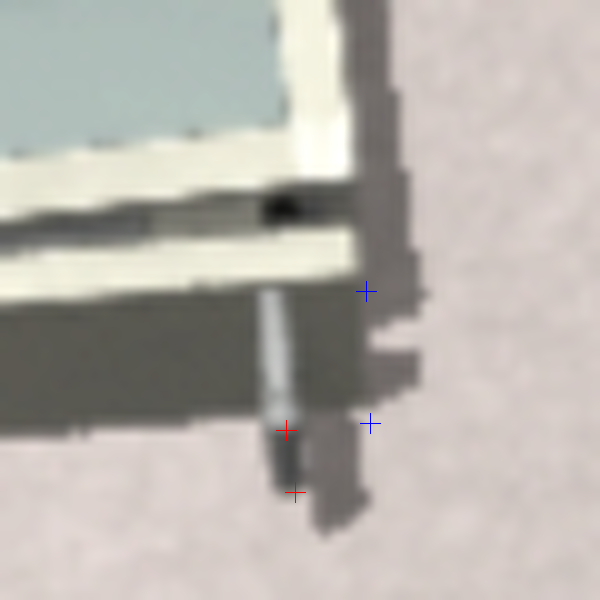

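View pics/h_sidem.png

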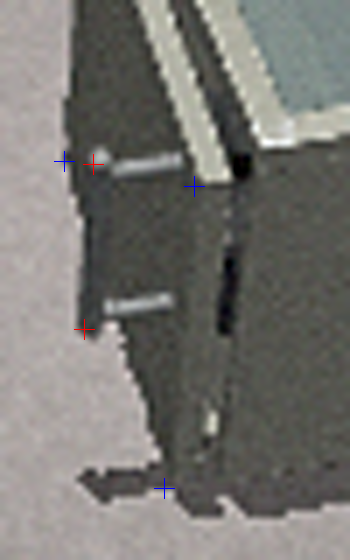

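```bash
sed -i 's/HINGE=np.array.*; PSI/HINGE=np.array([0.623,0.151]); PSI/' h.py
python3 - <<'E'
from h import *
h=door(-.042,-.185,.27,.04); print(h); plan(h,PSI-.04)
E
```

```text
[ 0.59873796 -0.03714982  0.27      ]
yaw now -0.445 to 0.095 shift [-0.0279 -0.3754  0.5565] turn [-30.9  -0.    0.1] rows 16.1
```

Call:
move_arm([
  {"jaw":0,"translation":[-0.02,-0.04,0.05],"turn":[0,0,0]},
  {"jaw":0.2,"translation":[-0.028,-0.094,0.139],"turn":[0,0,0]},
  {"jaw":0.3,"translation":[-0.028,-0.094,0.139],"turn":[0,0,0]},
  {"jaw":0.3,"translation":[-0.028,-0.094,0.139],"turn":[0,0,0]},
  {"jaw":0.3,"translation":[-0.028,-0.12,0.178],"turn":[0,0,0]},
])

```text
time_s: 0.57
tcp_pos: [0.3633, 0.3634, 0.2709]
tcp_rot: [0.69, 0.156, 0.689, -0.155]
contact_force: [1.2, 0.6, 0.9]
width: 0.06
```

Call:
move_arm([
  {"jaw":0.3,"translation":[0,-0.128,0.189],"turn":[0,0,0]},
  {"jaw":0.3,"translation":[0,-0.128,0.189],"turn":[0,0,0]},
  {"jaw":0.3,"translation":[0,-0.128,0.189],"turn":[0,0,0]},
  {"jaw":0.3,"translation":[0,-0.128,0.189],"turn":[0,0,0]},
  {"jaw":0.3,"translation":[0,-0.128,0.189],"turn":[0,0,0]},
])

```text
time_s: 0.98
tcp_pos: [0.4683, 0.1831, 0.2702]
tcp_rot: [0.69, 0.156, 0.69, -0.156]
contact_force: [0.5, 0.3, -0.1]
width: 0.0599
```

Call:
move_arm([
  {"jaw":0.3,"translation":[0,-0.128,0.189],"turn":[-6,0,0]},
  {"jaw":0.3,"translation":[0,-0.128,0.189],"turn":[-12,0,0]},
  {"jaw":0.3,"translation":[0,-0.128,0.189],"turn":[-18,0,0]},
  {"jaw":0.3,"translation":[0,-0.128,0.189],"turn":[-24,0,0]},
  {"jaw":0.3,"translation":[0,-0.128,0.189],"turn":[-31,0,0]},
])

```text
time_s: 1.4
tcp_pos: [0.5738, 0.0033, 0.27]
tcp_rot: [0.706, -0.036, 0.706, 0.036]
contact_force: [0.1, 0.2, 0.9]
width: 0.06
```

Run:
```python
from h import *
state(); h=door(-.042,-.185,.26,.04); plan(h,PSI-.04)
d=snap("wrist","w1"); 
im=cv2.imread("pics/w1.png")
for z in (.195,.095):
    p=proj(d,door(-.042,-.185,z,.04)); print(p); cv2.drawMarker(im,tuple(int(i) for i in p),(0,0,255),0,20,1)
cv2.imwrite("pics/w1m.png",im)
```

```text
t 1.40 tcp [0.5738 0.0033 0.27  ] yaw 0.101 tilt -1.0 F [0.1 0.2 0.9] w 0.0600 q [-0.115  0.297  1.531  0.     1.313 -1.787]
yaw now 0.101 to 0.095 shift [ 0.01   -0.0427  0.0208] turn [ 0.3 -0.  -0. ] rows 1.2
[259.00778048 243.51104226]
[275.65033512 200.05573422]
```

View pics/w1m.png

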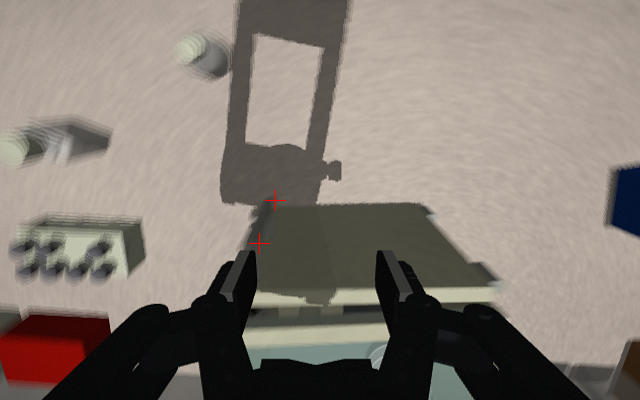

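Call:
move_arm([
  {"jaw":0.35,"translation":[0.01,-0.043,0.021],"turn":[0,0,0]},
  {"jaw":0.35,"translation":[0.01,-0.043,0.021],"turn":[0,0,0]},
  {"jaw":0.35,"translation":[0.01,-0.043,0.021],"turn":[0,0,0]},
  {"jaw":0.35,"translation":[0.01,-0.043,0.021],"turn":[0,0,0]},
])

```text
time_s: 1.78
tcp_pos: [0.5977, -0.0352, 0.2596]
tcp_rot: [0.706, -0.033, 0.707, 0.034]
contact_force: [-0.7, 1.0, 0.2]
width: 0.0554
```

Run:
```python
from h import *
state(); h=door(-.042,-.185,.26,.04); plan(h,PSI-.04)
d=snap("wrist","w2"); snap("side","s2"); crop("s2",280,80,430,230,4,"s2c")
im=cv2.imread("pics/w2.png")
for z in (.195,.095):
    p=proj(d,door(-.042,-.185,z,.04)); print(p); cv2.drawMarker(im,tuple(int(i) for i in p),(0,0,255),0,20,1)
cv2.imwrite("pics/w2m.png",im)
```

```text
t 1.78 tcp [ 0.5977 -0.0352  0.2596] yaw 0.095 tilt -1.0 F [-0.7  1.   0.2] w 0.0554 q [-0.174  0.343  1.489  0.     1.311 -1.84 ]
yaw now 0.095 to 0.095 shift [-0.0004 -0.002   0.0008] turn [-0.  -0.1 -0.1] rows 0.1
[314.61664197 224.00192309]
[314.84721579 184.42262516]
```

View pics/w2m.png

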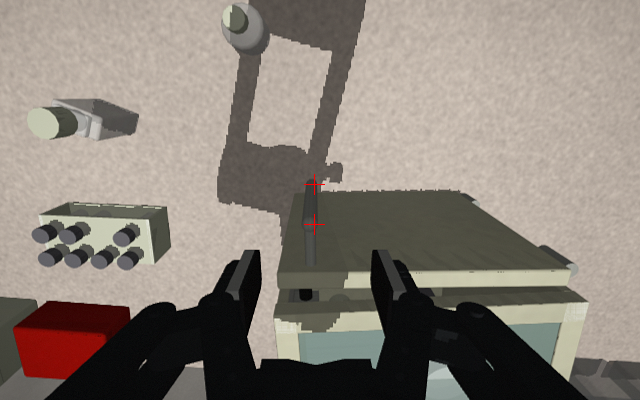

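View pics/s2c.png

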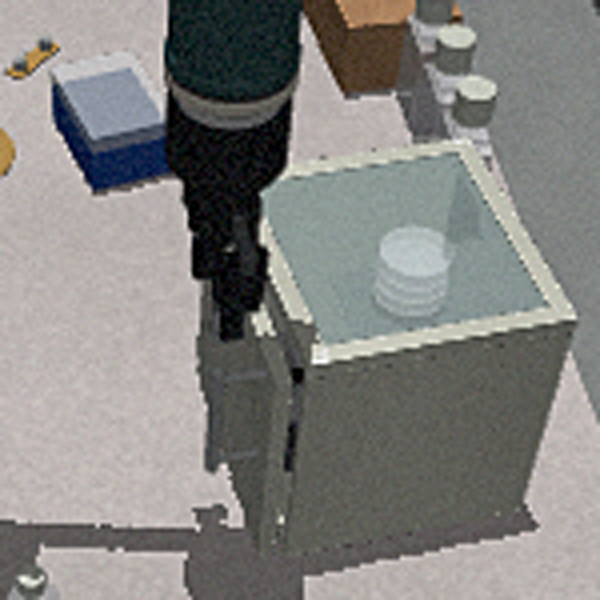

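Run:
```python
from h import *
crop("w2",270,170,350,310,6,"w2c"); im=cv2.imread("pics/w2c.png"); cv2.imwrite("pics/w2c.png",im[:600])
```

```text
(no output)
```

View pics/w2c.png

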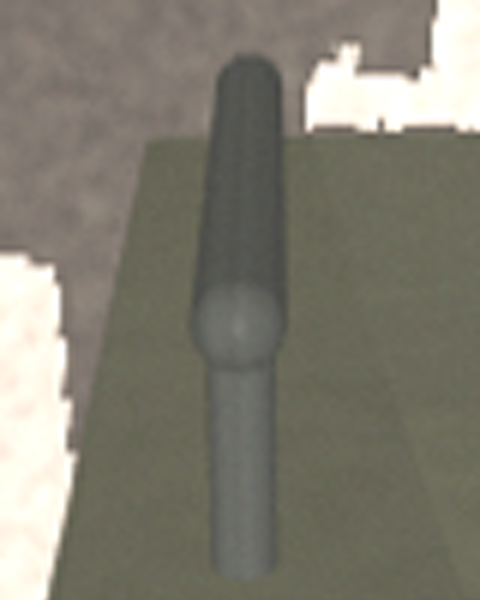

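Run:
```python
from h import *
d=load("w2"); p=onz(d,(309.7,224.2),.195); print(p, door(-.042,-.185,.195,.04)); plan([p[0],p[1],.183-.008],PSI-.04)
print(onz(load("w2"),(270+247/6,170+62/6),.095))
```

```text
[ 0.59919851 -0.04046146  0.195     ] [ 0.59873796 -0.03714982  0.195     ]
yaw now 0.097 to 0.095 shift [ 0.0852 -0.0064  0.0012] turn [ 0.1 -0.1 -0. ] rows 2.0
[ 0.5949432  -0.04113004  0.095     ]
```

Call:
move_arm([
  {"jaw":0.35,"translation":[0.02,-0.006,0.001],"turn":[0,0,0]},
  {"jaw":0.35,"translation":[0.045,-0.006,0.001],"turn":[0,0,0]},
  {"jaw":0.35,"translation":[0.07,-0.006,0.001],"turn":[0,0,0]},
  {"jaw":0.35,"translation":[0.088,-0.006,0.001],"turn":[0,0,0]},
  {"jaw":0.35,"translation":[0.088,-0.006,0.001],"turn":[0,0,0]},
])

```text
time_s: 2.3
tcp_pos: [0.5965, -0.0393, 0.1688]
tcp_rot: [0.704, -0.034, 0.709, 0.035]
contact_force: [0.2, 0.4, -0.3]
width: 0.0553
```

Run:
```python
from h import *
state(); d=snap("wrist","w3"); snap("side","s3"); crop("s3",280,80,430,230,4,"s3c")
```

```text
t 2.30 tcp [ 0.5965 -0.0393  0.1688] yaw 0.098 tilt -1.0 F [ 0.2  0.4 -0.3] w 0.0553 q [-0.181  0.432  1.593  0.     1.124 -1.85 ]
```

View pics/w3.png

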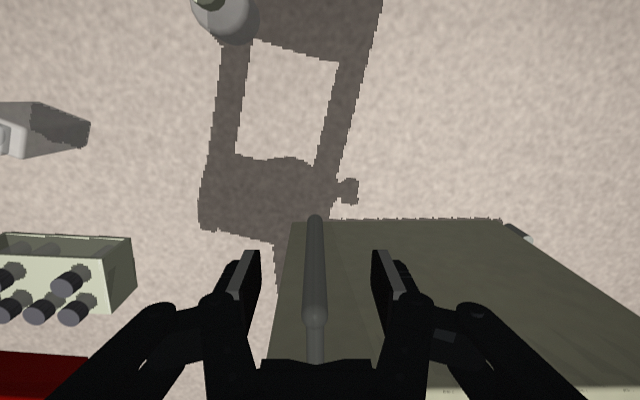

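View pics/s3c.png

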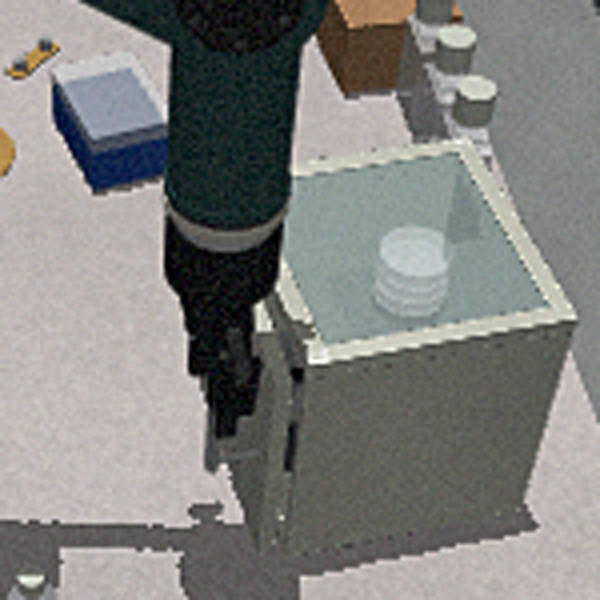

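Call:
move_arm([
  {"jaw":0.6,"translation":[-0.002,0,0.002],"turn":[0,0,0]},
  {"jaw":0.9,"translation":[-0.002,0,0.002],"turn":[0,0,0]},
  {"jaw":1,"translation":[-0.002,0,0.002],"turn":[0,0,0]},
  {"jaw":1,"translation":[-0.002,0,0.002],"turn":[0,0,0]},
  {"jaw":1,"translation":[-0.002,0,0.002],"turn":[0,0,0]},
], newtons=60)

```text
time_s: 2.82
tcp_pos: [0.6029, -0.0394, 0.1759]
tcp_rot: [0.707, -0.033, 0.705, 0.035]
contact_force: [-1.2, 6.9, 6.0]
width: 0.0092
```

Call:
move_arm([
  {"jaw":1,"translation":[0,0,0],"turn":[0,0,0]},
  {"jaw":1,"translation":[0,0,0],"turn":[0,0,0]},
  {"jaw":1,"translation":[0,0,0],"turn":[0,0,0]},
])

```text
time_s: 3.07
tcp_pos: [0.6029, -0.0394, 0.1759]
tcp_rot: [0.707, -0.033, 0.705, 0.035]
contact_force: [0.6, 6.1, 6.1]
width: 0.0093
```

Run:
```python
from h import *
s=state(); d=snap("wrist","w4")
# arc plan: grasp at TCP now = handle at th0=.04
p0=s["tcp_pos"]; print(door(-.042,-.185,.17,.04))
M=Rq(s["tcp_rot"])
for dth in (.02,.04,.08,.14,.2,.3,.4,.5,.6):
    q=door(-.042,-.185,.17,.04+dth)-door(-.042,-.185,.17,.04)
    print(dth,(M.T@q).round(4),np.degrees(dth).round(1))
```

```text
t 3.07 tcp [ 0.6029 -0.0394  0.1759] yaw 0.096 tilt -1.0 F [0.6 6.1 6.1] w 0.0093 q [-0.181  0.428  1.579  0.004  1.132 -1.85 ]
[ 0.59873796 -0.03714982  0.17      ]
0.02 [-0.      0.0009 -0.0037] 1.1
0.04 [-0.      0.0018 -0.0074] 2.3
0.08 [-0.      0.004  -0.0146] 4.6
0.14 [-0.0001  0.0077 -0.0254] 8.0
0.2 [-0.0001  0.0121 -0.0359] 11.5
0.3 [-0.0001  0.0207 -0.0528] 17.2
0.4 [-0.0001  0.031  -0.0687] 22.9
0.5 [-0.0001  0.0428 -0.0835] 28.6
0.6 [-0.0002  0.0561 -0.0971] 34.4
```

View pics/w4.png

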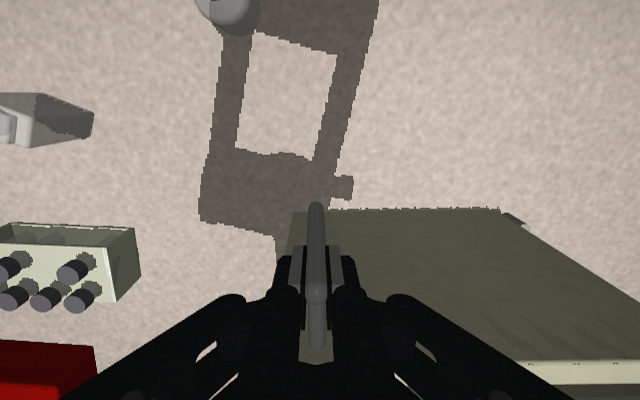

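Call:
move_arm([
  {"jaw":1,"translation":[0,0.0005,-0.002],"turn":[0.6,0,0]},
  {"jaw":1,"translation":[0,0.001,-0.004],"turn":[1.2,0,0]},
  {"jaw":1,"translation":[0,0.002,-0.008],"turn":[2.4,0,0]},
  {"jaw":1,"translation":[0,0.004,-0.0146],"turn":[4.6,0,0]},
  {"jaw":1,"translation":[0,0.0077,-0.0254],"turn":[8,0,0]},
])

```text
time_s: 3.53
tcp_pos: [0.5785, -0.0353, 0.1759]
tcp_rot: [0.709, 0.016, 0.705, -0.016]
contact_force: [2.7, 3.7, 5.3]
width: 0.009
```

Run:
```python
from h import *
state(); snap("top","t5"); crop("t5",220,75,420,225,3.9,"t5c")
for f in (0,):
  for dth in (.1,.2,.3,.4,.5):
    th=.18
    A=Rdown(PSI-th); q=door(-.042,-.185,.17,th+dth)-door(-.042,-.185,.17,th)
    print(dth,(A.T@q).round(4),np.degrees(dth).round(1))
```

```text
t 3.53 tcp [ 0.5785 -0.0353  0.1759] yaw -0.045 tilt -1.0 F [2.7 3.7 5.3] w 0.0090 q [-0.181  0.394  1.636  0.002  1.105 -1.708]
0.1 [ 0.      0.0051 -0.0183] 5.7
0.2 [ 0.      0.012  -0.0359] 11.5
0.3 [ 0.      0.0207 -0.0528] 17.2
0.4 [ 0.      0.031  -0.0687] 22.9
0.5 [ 0.      0.0428 -0.0836] 28.6
```

View pics/t5c.png

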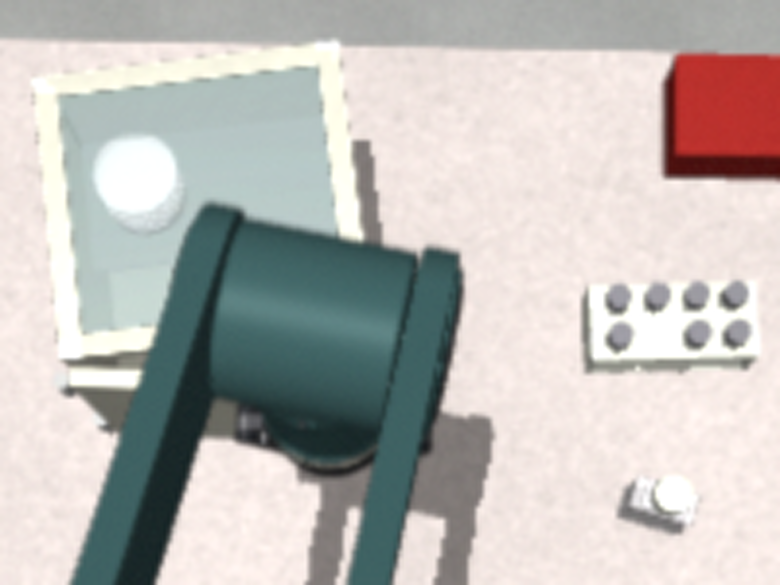

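Call:
move_arm([
  {"jaw":1,"translation":[0,0.005,-0.018],"turn":[5.7,0,0]},
  {"jaw":1,"translation":[0,0.012,-0.036],"turn":[11.5,0,0]},
  {"jaw":1,"translation":[0,0.0207,-0.0528],"turn":[17.2,0,0]},
  {"jaw":1,"translation":[0,0.031,-0.0687],"turn":[22.9,0,0]},
  {"jaw":1,"translation":[0,0.0428,-0.0836],"turn":[28.6,0,0]},
])

```text
time_s: 4.0
tcp_pos: [0.4945, 0.009, 0.1759]
tcp_rot: [0.682, 0.19, 0.68, -0.192]
contact_force: [-1.0, -5.0, 6.9]
width: 0.0092
```

Call:
move_arm([
  {"jaw":1,"translation":[0,0.003,-0.01],"turn":[3,0,0]},
  {"jaw":1,"translation":[0,0.008,-0.027],"turn":[8.6,0,0]},
  {"jaw":1,"translation":[0,0.016,-0.0445],"turn":[14.3,0,0]},
  {"jaw":1,"translation":[0,0.0207,-0.0528],"turn":[17.2,0,0]},
  {"jaw":1,"translation":[0,0.0207,-0.0528],"turn":[17.2,0,0]},
])

```text
time_s: 4.42
tcp_pos: [0.4573, 0.0557, 0.1758]
tcp_rot: [0.645, 0.289, 0.646, -0.29]
contact_force: [-8.8, -6.2, 15.7]
width: 0.009
```

Run:
```python
from h import *
s=state(); d=snap("top","t6"); crop("t6",220,75,420,225,3.9,"t6c"); snap("side","s6")
# infer theta from tcp about hinge, from start
v=s["tcp_pos"][:2]-HINGE; v0=np.array([.6029,-.0394])-HINGE
print("rot",np.arctan2(v0[1],v0[0])-np.arctan2(v[1],v[0]),np.linalg.norm(v),np.linalg.norm(v0))
```

```text
t 4.42 tcp [0.4573 0.0557 0.1758] yaw -0.844 tilt -1.0 F [-8.8 -6.2 15.7] w 0.0090 q [-0.028  0.24   1.881 -0.002  1.022 -0.753]
rot 0.9438193337769258 0.19117339543066336 0.19145801106247812
```

View pics/t6c.png

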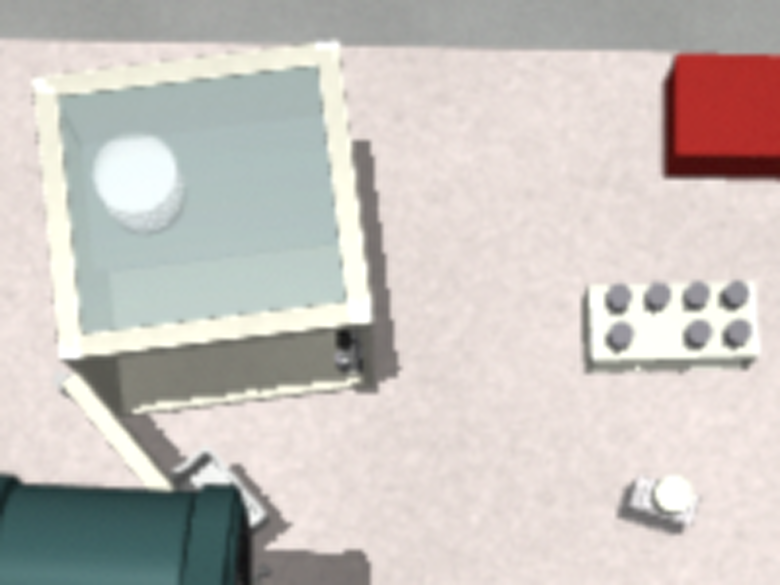

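View pics/s6.png

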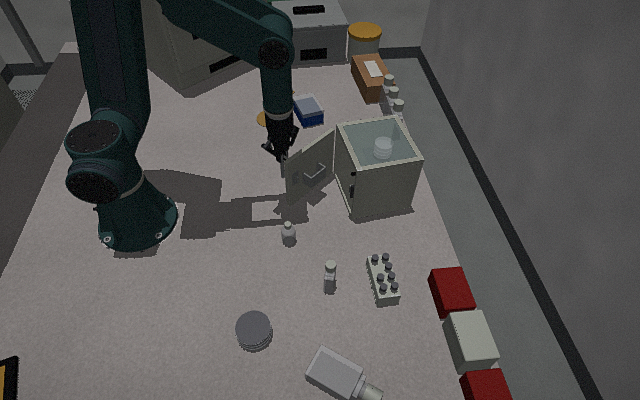

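Call:
move_arm([
  {"jaw":1,"translation":[0,0.003,-0.01],"turn":[3,0,0]},
  {"jaw":1,"translation":[0,0.008,-0.027],"turn":[8.6,0,0]},
  {"jaw":1,"translation":[0,0.016,-0.0445],"turn":[14.3,0,0]},
  {"jaw":1,"translation":[0,0.0207,-0.0528],"turn":[17.2,0,0]},
  {"jaw":1,"translation":[0,0.0207,-0.0528],"turn":[17.2,0,0]},
])

```text
time_s: 4.93
tcp_pos: [0.4369, 0.1094, 0.1758]
tcp_rot: [0.593, 0.382, 0.596, -0.384]
contact_force: [-12.5, -3.3, 22.7]
width: 0.0091
```

Call:
move_arm([
  {"jaw":0.8,"translation":[0,0,0],"turn":[0,0,0]},
  {"jaw":0.6,"translation":[0,0,0],"turn":[0,0,0]},
  {"jaw":0.4,"translation":[0,0,0],"turn":[0,0,0]},
  {"jaw":0.4,"translation":[0,0,0],"turn":[0,0,0]},
])

```text
time_s: 5.27
tcp_pos: [0.4404, 0.1085, 0.1744]
tcp_rot: [0.595, 0.383, 0.594, -0.382]
contact_force: [-0.2, 0.4, 0.4]
width: 0.0508
```

Run:
```python
from h import *
s=state(); v=s["tcp_pos"][:2]-HINGE; v0=np.array([.6029,-.0394])-HINGE
print("th",.04+np.arctan2(v0[1],v0[0])-np.arctan2(v[1],v[0]))
```

```text
t 5.27 tcp [0.4404 0.1085 0.1744] yaw -1.143 tilt -1.0 F [-0.2  0.4  0.4] w 0.0508 q [ 0.089  0.231  1.899 -0.     1.011 -0.338]
th 1.2769213988325674
```

Rise straight up, then go over to the flask.

Call:
move_arm([
  {"jaw":0.4,"translation":[-0.03,0,0],"turn":[0,0,0]},
  {"jaw":0.4,"translation":[-0.07,0,0],"turn":[0,0,0]},
  {"jaw":0.4,"translation":[-0.1,0,0],"turn":[0,0,0]},
  {"jaw":0.4,"translation":[-0.1,0,0],"turn":[0,0,0]},
])

```text
time_s: 5.6
tcp_pos: [0.4441, 0.1088, 0.28]
tcp_rot: [0.598, 0.385, 0.592, -0.38]
contact_force: [1.3, -0.0, 0.3]
width: 0.0511
```

Run:
```python
from h import *
state(); plan([.5622,-.2801,.25],-.29)
```

```text
t 5.60 tcp [0.4441 0.1088 0.28  ] yaw -1.143 tilt -0.9999 F [ 1.3 -0.   0.3] w 0.0511 q [ 0.089  0.107  1.756 -0.     1.268 -0.338]
yaw now -1.143 to -0.290 shift [ 0.031  -0.0541  0.4028] turn [-48.9   0.4  -0.4] rows 9.8
```

Call:
move_arm([
  {"jaw":0.2,"translation":[0.005,-0.005,0.035],"turn":[-5,0,0]},
  {"jaw":0.2,"translation":[0.005,-0.01,0.075],"turn":[-11,0,0]},
  {"jaw":0.2,"translation":[0.01,-0.016,0.115],"turn":[-17,0,0]},
  {"jaw":0.2,"translation":[0.01,-0.021,0.155],"turn":[-23,0,0]},
  {"jaw":0.2,"translation":[0.01,-0.026,0.195],"turn":[-29,0,0]},
])

```text
time_s: 6.02
tcp_pos: [0.4972, -0.0814, 0.2637]
tcp_rot: [0.672, 0.22, 0.672, -0.22]
contact_force: [0.4, 0.5, -0.3]
width: 0.0683
```

Run:
```python
from h import *
state(); plan([.5622,-.2801,.25],-.29)
```

```text
t 6.02 tcp [ 0.4972 -0.0814  0.2637] yaw -0.631 tilt -1.0 F [ 0.4  0.5 -0.3] w 0.0683 q [-0.3    0.2    1.684  0.     1.259 -1.239]
yaw now -0.631 to -0.290 shift [ 0.0136 -0.122   0.1697] turn [-19.6  -0.    0. ] rows 5.0
```

Call:
move_arm([
  {"jaw":0.2,"translation":[0.003,-0.024,0.034],"turn":[-4,0,0]},
  {"jaw":0.2,"translation":[0.006,-0.048,0.068],"turn":[-8,0,0]},
  {"jaw":0.2,"translation":[0.009,-0.072,0.102],"turn":[-12,0,0]},
  {"jaw":0.2,"translation":[0.012,-0.096,0.136],"turn":[-16,0,0]},
  {"jaw":0.2,"translation":[0.014,-0.12,0.168],"turn":[-19.6,0,0]},
])

```text
time_s: 6.43
tcp_pos: [0.5612, -0.2785, 0.2493]
tcp_rot: [0.699, 0.103, 0.7, -0.103]
contact_force: [-0.1, -0.4, -0.1]
width: 0.0682
```

Call:
move_arm([
  {"jaw":0.2,"translation":[0,0,0],"turn":[0,0,0]},
  {"jaw":0.2,"translation":[0,0,0],"turn":[0,0,0]},
  {"jaw":0.2,"translation":[0,0,0],"turn":[0,0,0]},
])

```text
time_s: 6.68
tcp_pos: [0.5604, -0.2757, 0.2493]
tcp_rot: [0.699, 0.105, 0.7, -0.104]
contact_force: [0.2, -0.3, 0.0]
width: 0.0679
```

Run:
```python
from h import *
state(); plan([.5622,-.2801,.25],-.29); d=snap("wrist","w7"); print(proj(d,[.5622,-.2801,.11]))
d=snap("top","t7"); crop("t7",220,75,420,225,3.9,"t7c")
```

```text
t 6.68 tcp [ 0.5604 -0.2757  0.2493] yaw -0.296 tilt -1.0 F [ 0.2 -0.3  0. ] w 0.0679 q [-0.568  0.389  1.444  0.     1.31  -1.843]
yaw now -0.296 to -0.290 shift [-0.0007 -0.0036  0.003 ] turn [-0.4 -0.1 -0.1] rows 0.1
[313.2439854  193.61313978]
```

View pics/w7.png

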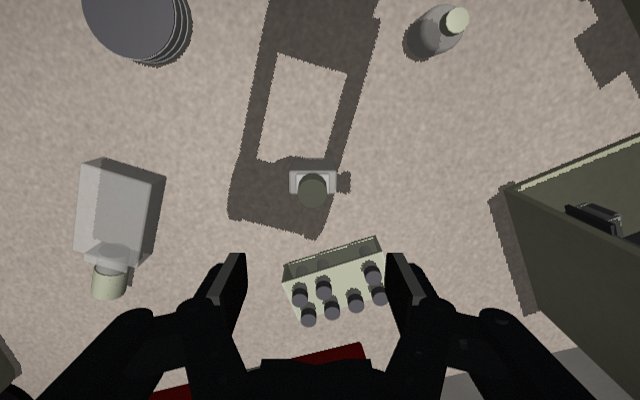

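View pics/t7c.png

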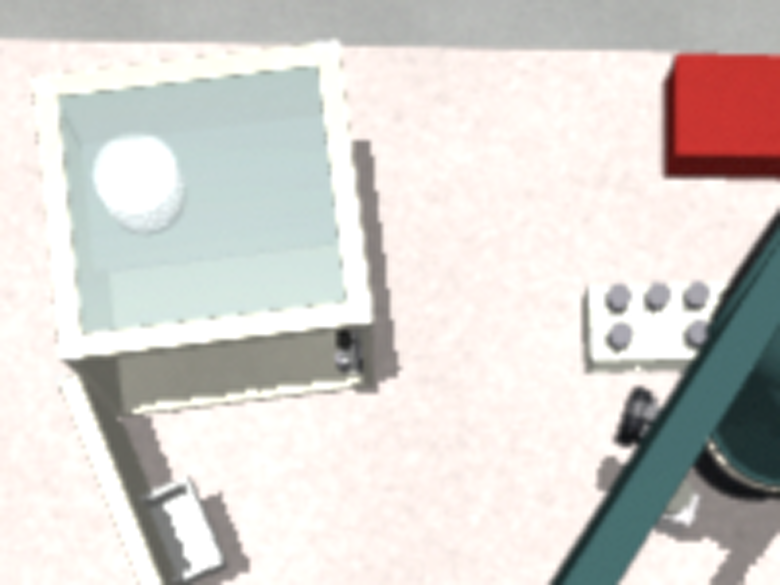

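Run:
```python
from h import *
crop("w7",270,150,360,225,8,"w7c")
crop("t7",225,160,285,240,7,"t7r")
```

```text
(no output)
```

View pics/w7c.png

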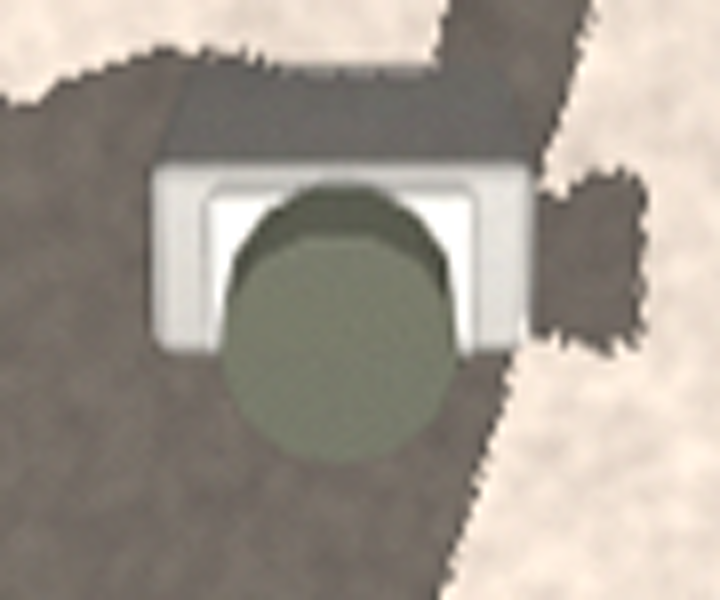

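View pics/t7r.png

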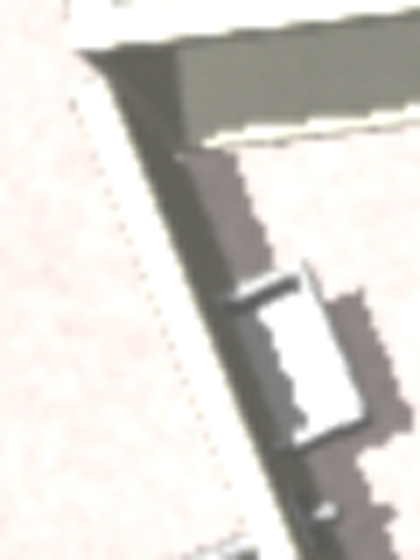

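Call:
move_arm([
  {"jaw":0.2,"translation":[0.035,-0.003,0.003],"turn":[0,0,0]},
  {"jaw":0.2,"translation":[0.07,-0.003,0.003],"turn":[0,0,0]},
  {"jaw":0.2,"translation":[0.1,-0.003,0.003],"turn":[0,0,0]},
  {"jaw":0.2,"translation":[0.12,-0.003,0.003],"turn":[0,0,0]},
  {"jaw":0.2,"translation":[0.12,-0.003,0.003],"turn":[0,0,0]},
])

```text
time_s: 7.2
tcp_pos: [0.5598, -0.2762, 0.126]
tcp_rot: [0.697, 0.105, 0.702, -0.102]
contact_force: [-0.4, 0.1, 0.2]
width: 0.0686
```

Call:
move_arm([
  {"jaw":0.2,"translation":[0,0,0],"turn":[0,0,0]},
  {"jaw":0.2,"translation":[0,0,0],"turn":[0,0,0]},
])

```text
time_s: 7.37
tcp_pos: [0.564, -0.2795, 0.1319]
tcp_rot: [0.7, 0.103, 0.699, -0.104]
contact_force: [0.7, 0.3, 1.0]
width: 0.0685
```

Run:
```python
from h import *
state(); plan([.562,-.2801,.095],-.29); d=snap("wrist","w8"); print(proj(d,[.5622,-.2801,.11]))
```

```text
t 7.37 tcp [ 0.564  -0.2795  0.1319] yaw -0.294 tilt -1.0 F [0.7 0.3 1. ] w 0.0685 q [-0.57   0.51   1.561 -0.     1.069 -1.847]
yaw now -0.294 to -0.290 shift [ 0.0369 -0.0012 -0.0018] turn [-0.2  0.1  0. ] rows 0.9
[316.45571891 249.35340249]
```

View pics/w8.png

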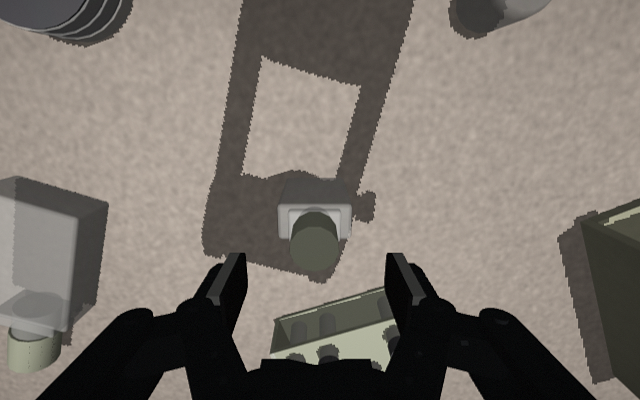

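Call:
move_arm([
  {"jaw":0.2,"translation":[0.02,-0.001,-0.001],"turn":[0,0,0]},
  {"jaw":0.2,"translation":[0.037,-0.001,-0.001],"turn":[0,0,0]},
  {"jaw":0.2,"translation":[0.037,-0.001,-0.001],"turn":[0,0,0]},
  {"jaw":0.2,"translation":[0.037,-0.001,-0.001],"turn":[0,0,0]},
  {"jaw":0.2,"translation":[0.037,-0.001,-0.001],"turn":[0,0,0]},
])

```text
time_s: 7.83
tcp_pos: [0.5628, -0.2809, 0.0951]
tcp_rot: [0.7, 0.103, 0.699, -0.104]
contact_force: [-0.9, -0.8, 0.0]
width: 0.0683
```

Run:
```python
from h import *
state(); plan([.562,-.2801,.095],-.29); d=snap("wrist","w9"); snap("side","s9"); crop("s9",280,210,400,320,5,"s9c")
```

```text
t 7.83 tcp [ 0.5628 -0.2809  0.0951] yaw -0.295 tilt -1.0 F [-0.9 -0.8  0. ] w 0.0683 q [-0.573  0.553  1.592 -0.     0.994 -1.849]
yaw now -0.295 to -0.290 shift [ 0.0001  0.0006 -0.001 ] turn [-0.3  0.1  0. ] rows 0.0
```

View pics/w9.png

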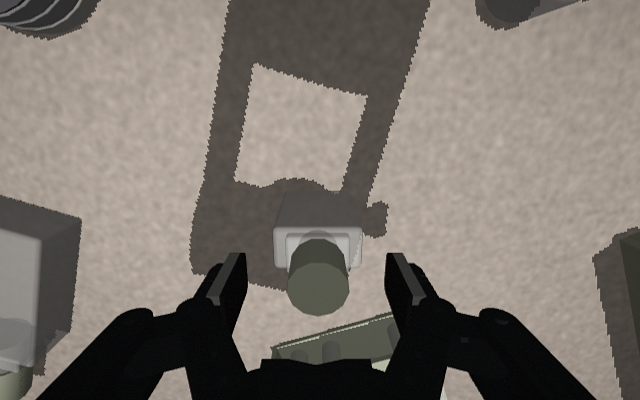

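View pics/s9c.png

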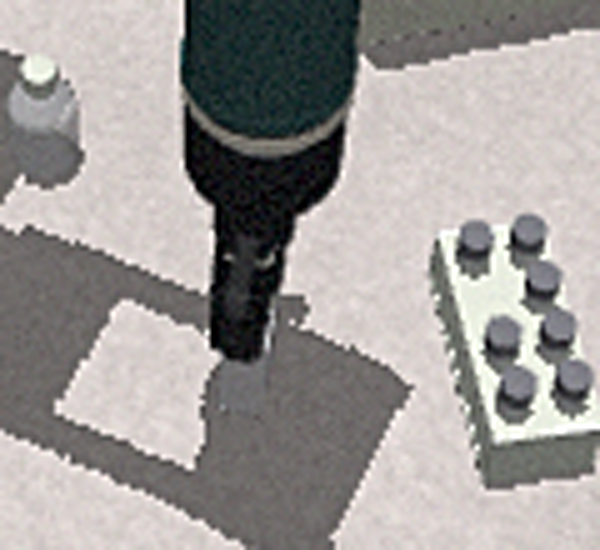

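Call:
move_arm([
  {"jaw":0.45,"translation":[0,0,-0.001],"turn":[0,0,0]},
  {"jaw":0.6,"translation":[0,0,-0.001],"turn":[0,0,0]},
  {"jaw":0.65,"translation":[0,0,-0.001],"turn":[0,0,0]},
  {"jaw":0.7,"translation":[0,0,-0.001],"turn":[0,0,0]},
  {"jaw":0.8,"translation":[0,0,-0.001],"turn":[0,0,0]},
], newtons=30)

```text
time_s: 8.35
tcp_pos: [0.561, -0.2801, 0.0937]
tcp_rot: [0.7, 0.104, 0.699, -0.104]
contact_force: [-0.7, 1.8, 4.4]
width: 0.0273
```

Call:
move_arm([
  {"jaw":1,"translation":[0,0,0],"turn":[0,0,0]},
  {"jaw":1,"translation":[0,0,0],"turn":[0,0,0]},
  {"jaw":1,"translation":[0,0,0],"turn":[0,0,0]},
  {"jaw":1,"translation":[0,0,0],"turn":[0,0,0]},
])

```text
time_s: 8.68
tcp_pos: [0.5611, -0.2801, 0.0937]
tcp_rot: [0.7, 0.104, 0.699, -0.104]
contact_force: [-0.7, 2.2, 5.7]
width: 0.0271
```

Run:
```python
from h import *
state(); snap("wrist","w10")
```

```text
t 8.68 tcp [ 0.5611 -0.2801  0.0937] yaw -0.295 tilt -1.0 F [-0.7  2.2  5.7] w 0.0271 q [-0.573  0.554  1.595  0.     0.992 -1.849]
```

View pics/w10.png

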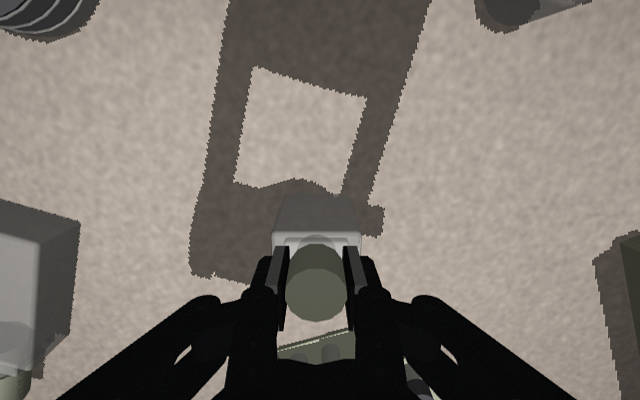

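Run:
```python
from h import *
d=load("t7"); T=lambda X,Y:(225+X/7,160+Y/7)
for k,p in dict(L_door=(232,300),L_out=(303,265),R_out=(367,418),R_door=(292,448)).items(): print(k,onz(d,T(*p),.12).round(4))
th=1.277
for x,y in [(7,-85),(43,-85),(43,-145),(7,-145)]: print((x,y),door(x/1e3,y/1e3,.12,th).round(4))
print("free edge top inner", [door(7e-3,y,.2,th).round(4) for y in (-.001,-.209)])
im=cv2.imread("pics/t7.png"); 
im=cv2.resize(im[150:260,215:325],None,fx=6,fy=6,interpolation=cv2.INTER_CUBIC)
def mk(p,c): q=(proj(d,p)-[215,150]+.5)*6; cv2.drawMarker(im,(int(q[0]),int(q[1])),c,0,14,1)
for x,y in [(7,-85),(41,-85),(41,-145),(7,-145)]: mk(door(x/1e3,y/1e3,.12,th),(0,0,255))
for x in (-7,7):
  for y in (-1,-209): mk(door(x/1e3,y/1e3,.2,th),(255,0,0))
cv2.imwrite("pics/t7m.png",im)
```

```text
L_door [0.548  0.1021 0.12  ]
L_out [0.5629 0.0739 0.12  ]
R_out [0.5014 0.0458 0.12  ]
R_door [0.4886 0.0755 0.12  ]
(7, -85) [0.5486 0.1093 0.12  ]
(43, -85) [0.5636 0.0766 0.12  ]
(43, -145) [0.509  0.0516 0.12  ]
(7, -145) [0.494  0.0843 0.12  ]
free edge top inner [array([0.625 , 0.1442, 0.2   ]), array([0.4358, 0.0577, 0.2   ])]
```

View pics/t7m.png

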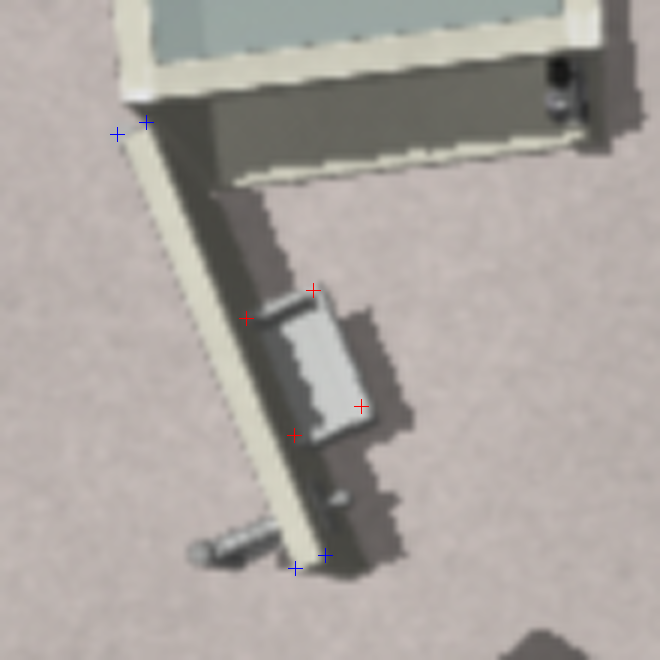

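Call:
move_arm([
  {"jaw":1,"translation":[-0.015,0,0],"turn":[0,0,0]},
  {"jaw":1,"translation":[-0.045,0,0],"turn":[0,0,0]},
  {"jaw":1,"translation":[-0.08,0,0],"turn":[0,0,0]},
  {"jaw":1,"translation":[-0.12,0,0],"turn":[0,0,0]},
  {"jaw":1,"translation":[-0.155,0,0],"turn":[0,0,0]},
])

```text
time_s: 9.15
tcp_pos: [0.5603, -0.2799, 0.2495]
tcp_rot: [0.699, 0.104, 0.7, -0.104]
contact_force: [0.7, 0.0, -0.4]
width: 0.0268
```

Run:
```python
from h import *
state(); p=door(.024+.06,-.115,.27,1.277); print(p); plan(p,PSI-1.277)
plan([.535,-.13,.27],-.7)
```

```text
t 9.15 tcp [ 0.5603 -0.2799  0.2495] yaw -0.295 tilt -1.0 F [ 0.7  0.  -0.4] w 0.0268 q [-0.573  0.391  1.441 -0.     1.311 -1.849]
[0.55333653 0.0267905  0.27      ]
yaw now -0.295 to -1.142 shift [-0.0204  0.2915 -0.0958] turn [48.5 -0.1  0. ] rows 7.4
yaw now -0.295 to -0.700 shift [-0.0204  0.1361 -0.0678] turn [23.2 -0.1  0. ] rows 3.7
```

Call:
move_arm([
  {"jaw":1,"translation":[-0.006,0.02,-0.008],"turn":[4,0,0]},
  {"jaw":1,"translation":[-0.012,0.05,-0.017],"turn":[9,0,0]},
  {"jaw":1,"translation":[-0.018,0.085,-0.028],"turn":[14,0,0]},
  {"jaw":1,"translation":[-0.02,0.12,-0.039],"turn":[20,0,0]},
  {"jaw":1,"translation":[-0.02,0.155,-0.05],"turn":[26,0,0]},
])

```text
time_s: 9.57
tcp_pos: [0.5577, -0.1161, 0.2684]
tcp_rot: [0.658, 0.26, 0.657, -0.261]
contact_force: [0.9, 0.7, -0.4]
width: 0.0271
```

Run:
```python
from h import *
state(); p=door(.024+.06,-.115,.27,1.277); print(p); plan(p,PSI-1.277)
```

```text
t 9.57 tcp [ 0.5577 -0.1161  0.2684] yaw -0.754 tilt -1.0 F [ 0.9  0.7 -0.4] w 0.0271 q [-0.326  0.292  1.543 -0.     1.306 -1.143]
[0.55333653 0.0267905  0.27      ]
yaw now -0.754 to -1.142 shift [-0.0017  0.1011 -0.101 ] turn [22.2  0.   0. ] rows 3.4
```

Call:
move_arm([
  {"jaw":1,"translation":[0,0.025,-0.025],"turn":[5,0,0]},
  {"jaw":1,"translation":[0,0.05,-0.05],"turn":[11,0,0]},
  {"jaw":1,"translation":[0,0.075,-0.075],"turn":[16,0,0]},
  {"jaw":1,"translation":[0,0.093,-0.093],"turn":[20,0,0]},
  {"jaw":1,"translation":[0,0.1,-0.1],"turn":[22.2,0,0]},
])

```text
time_s: 9.98
tcp_pos: [0.5516, 0.0277, 0.2676]
tcp_rot: [0.595, 0.381, 0.597, -0.381]
contact_force: [-0.6, -0.4, -1.2]
width: 0.027
```

Call:
move_arm([
  {"jaw":1,"translation":[0,0,0],"turn":[0,0,0]},
  {"jaw":1,"translation":[0,0,0],"turn":[0,0,0]},
  {"jaw":1,"translation":[0,0,0],"turn":[0,0,0]},
])

```text
time_s: 10.23
tcp_pos: [0.5527, 0.0232, 0.2678]
tcp_rot: [0.596, 0.38, 0.596, -0.38]
contact_force: [0.5, -0.7, -1.0]
width: 0.0271
```

Run:
```python
from h import *
state(); snap("wrist","w11"); snap("side","s11"); snap("top","t11"); crop("s11",270,110,390,220,5,"s11c")
```

```text
t 10.23 tcp [0.5527 0.0232 0.2678] yaw -1.135 tilt -1.0 F [ 0.5 -0.7 -1. ] w 0.0271 q [-8.200e-02  2.690e-01  1.578e+00 -1.000e-03  1.295e+00 -5.180e-01]
```

View pics/w11.png

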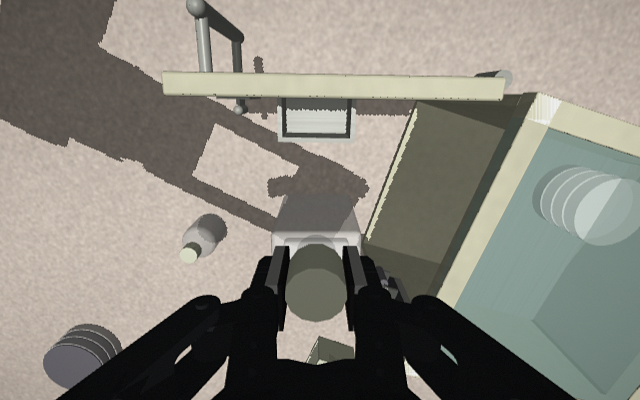

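View pics/s11c.png

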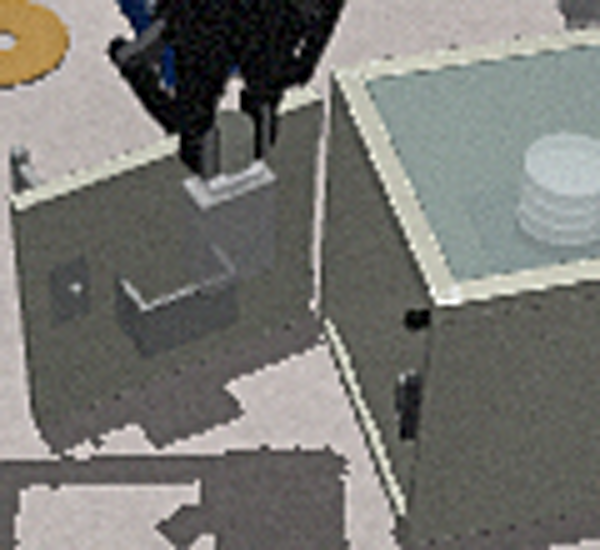

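Run:
```python
from h import *
crop("w11",260,80,380,150,6.5,"w11c")
crop("w11",150,50,530,120,2.1,"w11d")
```

```text
(no output)
```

View pics/w11c.png

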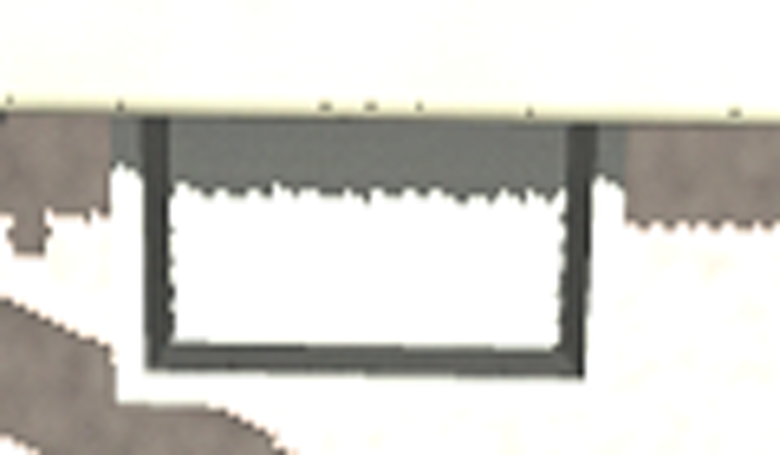

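View pics/w11d.png

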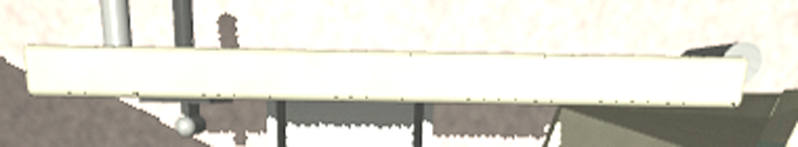

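Run:
```python
from h import *
d=load("w11"); T=lambda X,Y:(260+X/6.5,80+Y/6.5)
s=dict(tcp=np.array([.5527,.0232]),yaw=-1.135)
FL=onz(d,T(147,373),.12);FR=onz(d,T(586,378),.12)
Lm=onz(d,T(144,200),.12);Rm=onz(d,T(590,200),.12)
print("front inner",FL,FR,np.linalg.norm(FL-FR),"width mid",np.linalg.norm(Lm-Rm))
v=FR-FL; print("yaw rack from front wall",np.arctan2(-v[0],v[1]))
D=lambda X,Y:(150+X/2.1,50+Y/2.1)
A=onz(d,D(28,94),.2);B=onz(d,D(740,105),.2); v=B-A; print("door inner top edge",A,B,np.linalg.norm(v),"yaw",np.arctan2(-v[0],v[1]))
A2=onz(d,D(26,46),.2);B2=onz(d,D(744,58),.2);v=B2-A2;print("outer",A2,B2,np.linalg.norm(v),"yaw",np.arctan2(-v[0],v[1]))
# rack centre: mid of front inner, minus 17mm along door x axis
for a in (-1.16,):
    xa=np.array([np.cos(a),np.sin(a)]); c=(FL+FR)[:2]/2-.017*xa; print("rack centre",c,"model",door(.024,-.115,.08,PSI-a))
    # from door inner face: point A + ...
    ya=np.array([-np.sin(a),np.cos(a)]); print("from door", A[:2]+ya*(.209-.115)+xa*.017)
print("cap",onz(d,(316,282),.27-.094+.11))
```

```text
front inner [0.50602881 0.05088399 0.12      ] [0.56048128 0.07553002 0.12      ] 0.05977038356554208 width mid 0.059118310536010736
yaw rack from front wall -1.1457695074219674
door inner top edge [0.43397799 0.05663851 0.2       ] [0.6216598  0.14077331 0.2       ] 0.2056772374801665 yaw -1.1493701433866352
outer [0.42984058 0.06887626 0.2       ] [0.61515202 0.15173539 0.2       ] 0.20299252287110092 yaw -1.1503279602046435
rack centre [0.52646627 0.07879266] model [0.52715179 0.08307268 0.08      ]
from door [0.52694626 0.07859077]
cap [0.54925982 0.02820263 0.286     ]
```

Run:
```python
from h import *
state(); plan([.5259,.0796,.268],-1.148)
```

```text
t 10.38 tcp [0.5528 0.0229 0.2681] yaw -1.137 tilt -1.0 F [ 0.3 -0.2 -0.3] w 0.0273 q [-0.083  0.269  1.577 -0.     1.296 -0.517]
yaw now -1.137 to -1.148 shift [ 0.     -0.0006 -0.0628] turn [0.6 0.  0. ] rows 1.5
```

Call:
move_arm([
  {"jaw":1,"translation":[0,0,-0.02],"turn":[0.6,0,0]},
  {"jaw":1,"translation":[0,0,-0.04],"turn":[0.6,0,0]},
  {"jaw":1,"translation":[0,-0.001,-0.055],"turn":[0.6,0,0]},
  {"jaw":1,"translation":[0,-0.001,-0.063],"turn":[0.6,0,0]},
  {"jaw":1,"translation":[0,-0.001,-0.063],"turn":[0.6,0,0]},
])

```text
time_s: 10.8
tcp_pos: [0.5245, 0.0817, 0.2682]
tcp_rot: [0.594, 0.383, 0.595, -0.383]
contact_force: [-0.3, -0.8, -2.2]
width: 0.027
```

Call:
move_arm([
  {"jaw":1,"translation":[0,0,0],"turn":[0,0,0]},
  {"jaw":1,"translation":[0,0,0],"turn":[0,0,0]},
  {"jaw":1,"translation":[0,0,0],"turn":[0,0,0]},
])

```text
time_s: 11.05
tcp_pos: [0.5258, 0.0801, 0.2683]
tcp_rot: [0.594, 0.384, 0.594, -0.384]
contact_force: [0.3, -0.1, -1.6]
width: 0.0274
```

Run:
```python
from h import *
state(); plan([.5259,.0796,.268],-1.148); snap("wrist","w12"); snap("side","s12"); crop("s12",270,90,390,200,5,"s12c"); crop("w12",210,150,420,330,3.5,"w12c")
```

```text
t 11.05 tcp [0.5258 0.0801 0.2683] yaw -1.147 tilt -1.0 F [ 0.3 -0.1 -1.6] w 0.0274 q [ 2.200e-02  2.370e-01  1.622e+00 -1.000e-03  1.283e+00 -4.020e-01]
yaw now -1.147 to -1.148 shift [ 0.0003 -0.0002  0.0005] turn [ 0.1  0.  -0. ] rows 0.0
```

View pics/w12c.png

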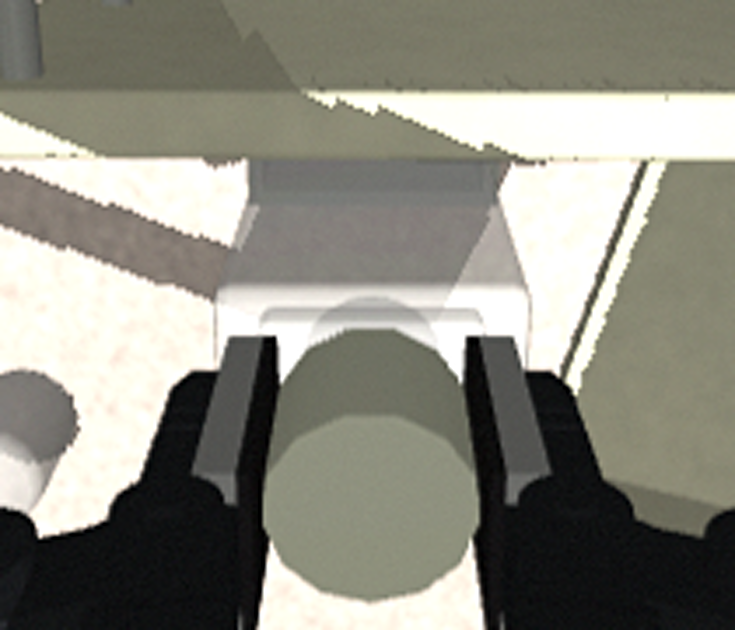

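View pics/s12c.png

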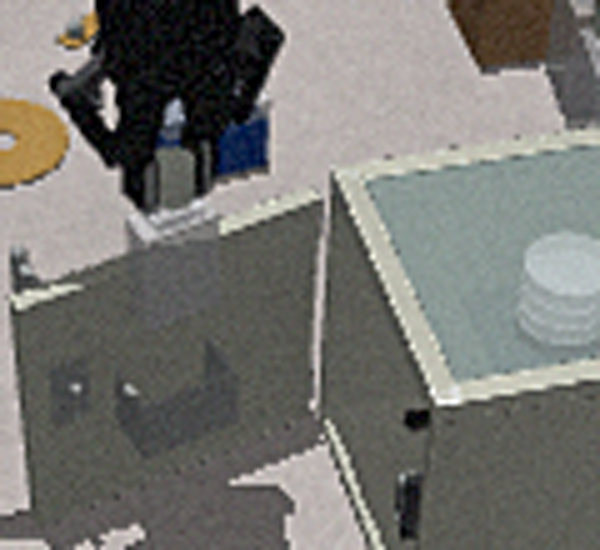

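Call:
move_arm([
  {"jaw":1,"translation":[0.015,0,0],"turn":[0,0,0]},
  {"jaw":1,"translation":[0.03,0,0],"turn":[0,0,0]},
  {"jaw":1,"translation":[0.044,0,0],"turn":[0,0,0]},
  {"jaw":1,"translation":[0.044,0,0],"turn":[0,0,0]},
  {"jaw":1,"translation":[0.044,0,0],"turn":[0,0,0]},
])

```text
time_s: 11.57
tcp_pos: [0.5249, 0.0805, 0.2237]
tcp_rot: [0.593, 0.383, 0.595, -0.384]
contact_force: [0.2, -0.1, -0.0]
width: 0.0271
```

Run:
```python
from h import *
state(); plan([.5259,.0796,.174],-1.148); snap("wrist","w13"); snap("side","s13"); crop("s13",270,90,390,200,5,"s13c"); crop("w13",210,150,420,330,3.5,"w13c")
```

```text
t 11.57 tcp [0.5249 0.0805 0.2237] yaw -1.147 tilt -1.0 F [ 0.2 -0.1 -0. ] w 0.0271 q [ 0.022  0.28   1.681 -0.     1.183 -0.402]
yaw now -1.147 to -1.148 shift [0.0497 0.0007 0.0013] turn [ 0.1 -0.   0.1] rows 1.2
```

View pics/w13c.png

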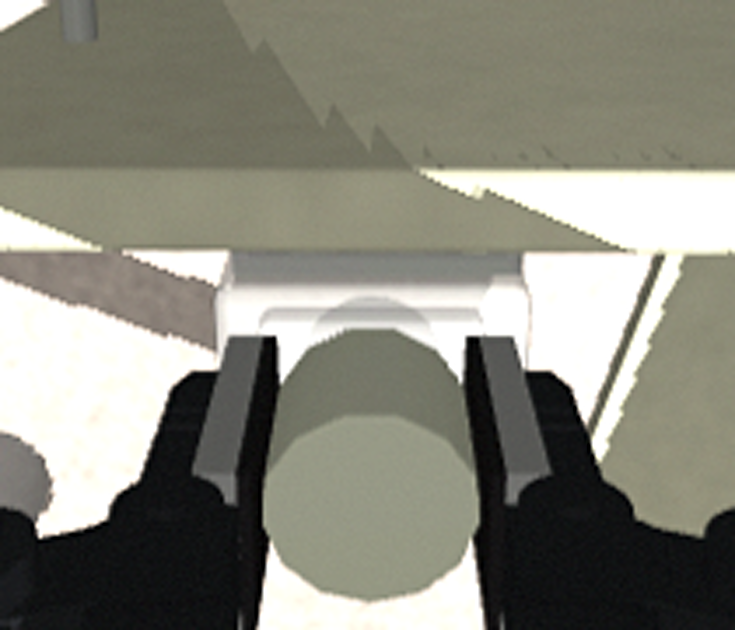

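View pics/s13c.png

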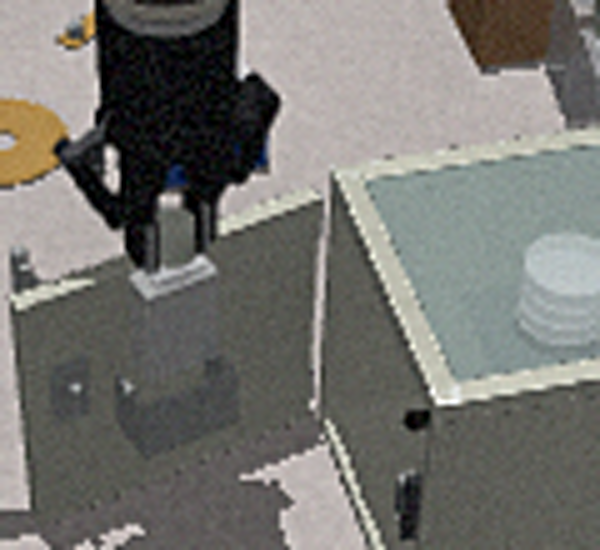

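Call:
move_arm([
  {"jaw":1,"translation":[0.008,0,0.001],"turn":[0,0,0]},
  {"jaw":1,"translation":[0.016,0,0.001],"turn":[0,0,0]},
  {"jaw":1,"translation":[0.024,0,0.001],"turn":[0,0,0]},
  {"jaw":1,"translation":[0.032,0,0.001],"turn":[0,0,0]},
  {"jaw":1,"translation":[0.032,0,0.001],"turn":[0,0,0]},
])

```text
time_s: 12.08
tcp_pos: [0.5242, 0.0798, 0.1901]
tcp_rot: [0.593, 0.383, 0.595, -0.384]
contact_force: [0.1, 0.1, -1.0]
width: 0.0274
```

Call:
move_arm([
  {"jaw":1,"translation":[0.004,0,0],"turn":[0,0,0]},
  {"jaw":1,"translation":[0.008,0,0],"turn":[0,0,0]},
  {"jaw":1,"translation":[0.012,0,0],"turn":[0,0,0]},
  {"jaw":1,"translation":[0.014,0,0],"turn":[0,0,0]},
  {"jaw":1,"translation":[0.014,0,0],"turn":[0,0,0]},
])

```text
time_s: 12.5
tcp_pos: [0.5254, 0.0799, 0.1777]
tcp_rot: [0.594, 0.383, 0.594, -0.384]
contact_force: [0.4, 0.2, -1.0]
width: 0.0269
```

Run:
```python
from h import *
state(); plan([.5259,.0796,.174],-1.148); snap("wrist","w14"); snap("side","s14"); crop("s14",270,90,390,200,5,"s14c"); crop("w14",210,150,420,330,3.5,"w14c")
```

```text
t 12.50 tcp [0.5254 0.0799 0.1777] yaw -1.146 tilt -1.0 F [ 0.4  0.2 -1. ] w 0.0269 q [ 0.021  0.332  1.734 -0.     1.076 -0.403]
yaw now -1.146 to -1.148 shift [0.0037 0.0003 0.0005] turn [ 0.1 -0.   0. ] rows 0.1
```

View pics/w14c.png

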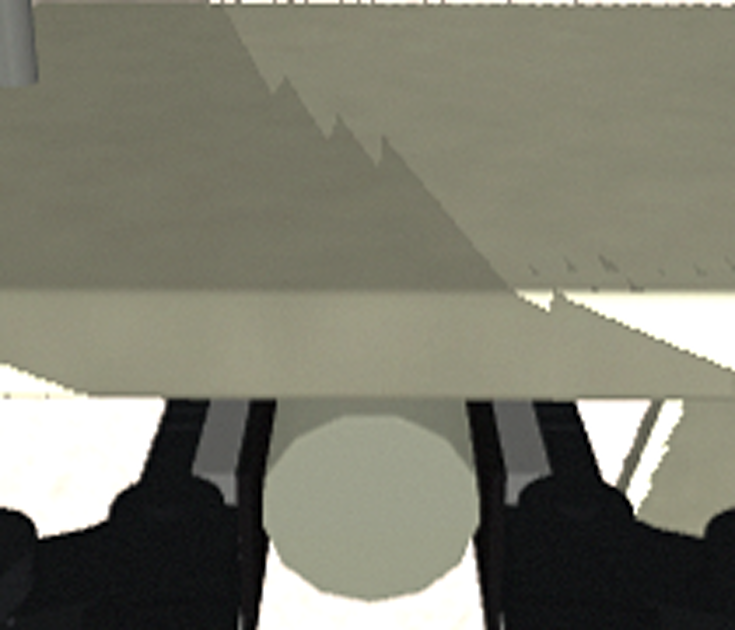

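View pics/s14c.png

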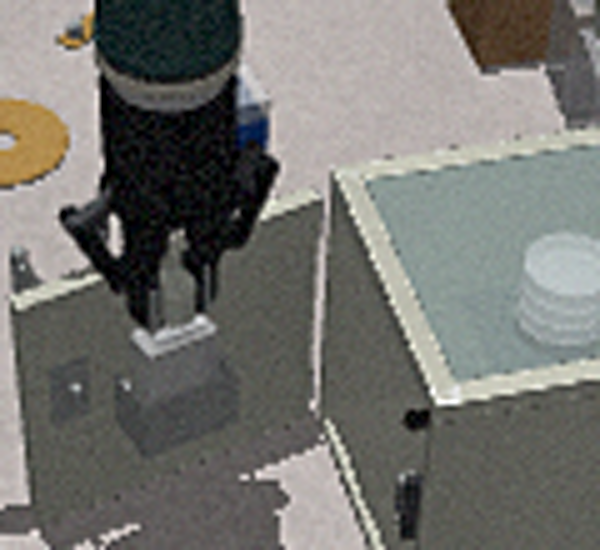

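In the pocket; side view shows the body between the walls. Last 4 mm, watching the force.

Call:
move_arm([
  {"jaw":1,"translation":[0.002,0,0],"turn":[0,0,0]},
  {"jaw":1,"translation":[0.003,0,0],"turn":[0,0,0]},
  {"jaw":1,"translation":[0.004,0,0],"turn":[0,0,0]},
  {"jaw":1,"translation":[0.004,0,0],"turn":[0,0,0]},
])

```text
time_s: 12.93
tcp_pos: [0.5256, 0.0799, 0.174]
tcp_rot: [0.594, 0.383, 0.594, -0.384]
contact_force: [0.8, -0.2, -1.4]
width: 0.027
```

Call:
move_arm([
  {"jaw":1,"translation":[0.001,0,0],"turn":[0,0,0]},
  {"jaw":1,"translation":[0.001,0,0],"turn":[0,0,0]},
  {"jaw":1,"translation":[0.001,0,0],"turn":[0,0,0]},
])

```text
time_s: 13.18
tcp_pos: [0.526, 0.0799, 0.1736]
tcp_rot: [0.594, 0.384, 0.594, -0.383]
contact_force: [-0.0, 0.4, 2.8]
width: 0.0269
```

Touching the floor (Fz +2.8 N). Release slowly.

Call:
move_arm([
  {"jaw":0.7,"translation":[0,0,0],"turn":[0,0,0]},
  {"jaw":0.62,"translation":[0,0,0],"turn":[0,0,0]},
  {"jaw":0.54,"translation":[0,0,0],"turn":[0,0,0]},
  {"jaw":0.46,"translation":[0,0,0],"turn":[0,0,0]},
  {"jaw":0.4,"translation":[0,0,0],"turn":[0,0,0]},
])

```text
time_s: 13.6
tcp_pos: [0.5256, 0.0799, 0.173]
tcp_rot: [0.594, 0.383, 0.594, -0.384]
contact_force: [0.4, -0.6, 0.3]
width: 0.0515
```

Run:
```python
from h import *
state(); snap("wrist","w15"); crop("w15",210,150,420,330,3.5,"w15c")
```

```text
t 13.60 tcp [0.5256 0.0799 0.173 ] yaw -1.146 tilt -1.0 F [ 0.4 -0.6  0.3] w 0.0515 q [ 0.021  0.338  1.739 -0.     1.065 -0.403]
```

View pics/w15c.png

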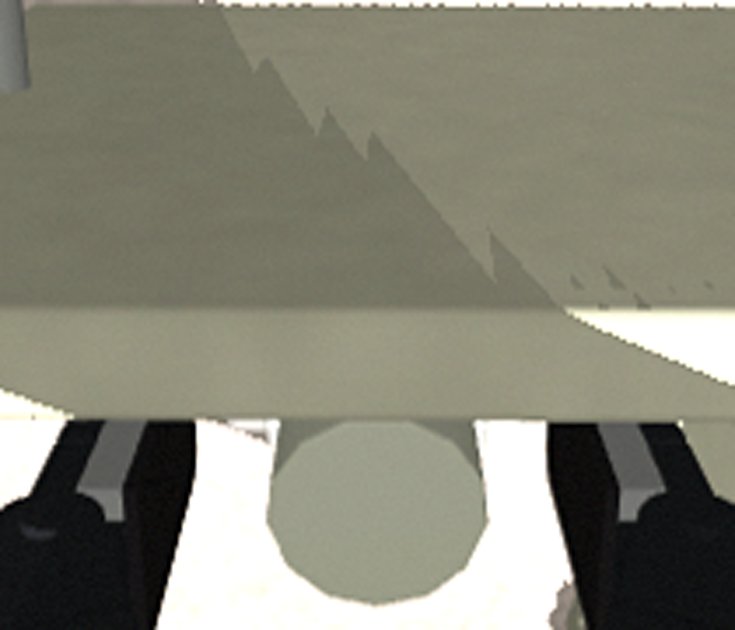

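Call:
move_arm([
  {"jaw":0.4,"translation":[-0.015,0,0],"turn":[0,0,0]},
  {"jaw":0.4,"translation":[-0.045,0,0],"turn":[0,0,0]},
  {"jaw":0.4,"translation":[-0.08,0,0],"turn":[0,0,0]},
  {"jaw":0.4,"translation":[-0.105,0,0],"turn":[0,0,0]},
  {"jaw":0.4,"translation":[-0.105,0,0],"turn":[0,0,0]},
])

```text
time_s: 14.07
tcp_pos: [0.529, 0.08, 0.2838]
tcp_rot: [0.597, 0.385, 0.591, -0.382]
contact_force: [1.1, 0.1, 1.2]
width: 0.0514
```

Run:
```python
from h import *
state(); plan([.4404,.1085,.27],-1.143); snap("wrist","w16"); snap("side","s16"); crop("s16",270,90,390,200,5,"s16c")
```

```text
t 14.07 tcp [0.529  0.08   0.2838] yaw -1.146 tilt -1.0 F [1.1 0.1 1.2] w 0.0514 q [ 0.021  0.223  1.6   -0.     1.308 -0.403]
yaw now -1.146 to -1.143 shift [ 0.0129 -0.0692 -0.0625] turn [-0.2  0.2 -0.5] rows 2.3
```

View pics/s16c.png

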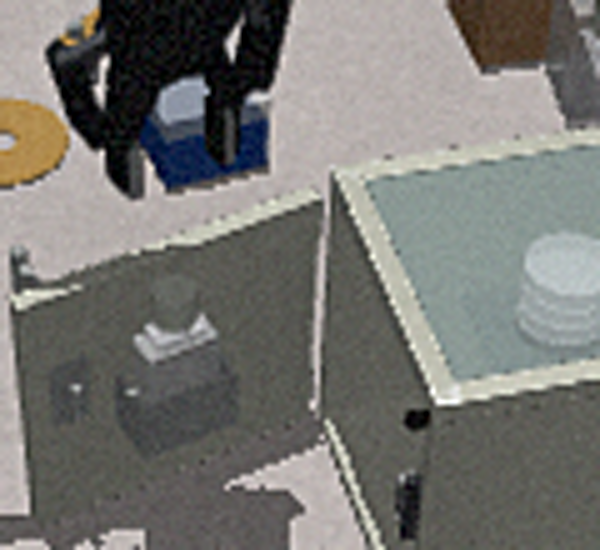

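View pics/w16.png

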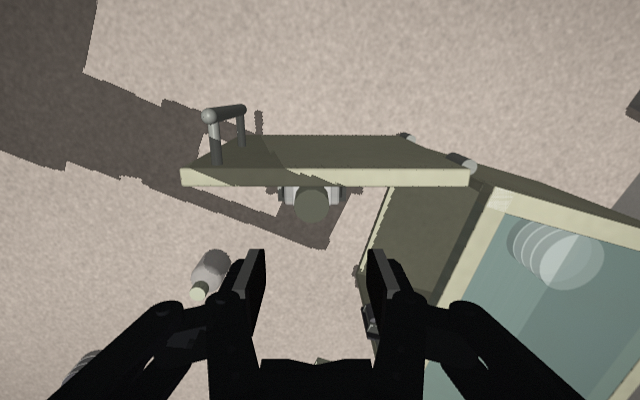

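Run:
```python
from h import *
print(onz(load("w16"),(209,116),.195), onz(load("w16"),(241.5,109),.095))
```

```text
[0.4352475  0.11051733 0.195     ] [0.43555262 0.11087505 0.095     ]
```

Call:
move_arm([
  {"jaw":0.35,"translation":[0.003,-0.02,-0.018],"turn":[0,0,0]},
  {"jaw":0.35,"translation":[0.006,-0.04,-0.036],"turn":[0,0,0]},
  {"jaw":0.35,"translation":[0.01,-0.06,-0.054],"turn":[0,0,0]},
  {"jaw":0.35,"translation":[0.01,-0.067,-0.062],"turn":[0,0,0]},
  {"jaw":0.35,"translation":[0.01,-0.067,-0.062],"turn":[0,0,0]},
])

```text
time_s: 14.58
tcp_pos: [0.4355, 0.1094, 0.2666]
tcp_rot: [0.593, 0.382, 0.596, -0.384]
contact_force: [0.2, 0.3, 0.4]
width: 0.0553
```

Call:
move_arm([
  {"jaw":0.35,"translation":[0,0,0],"turn":[0,0,0]},
  {"jaw":0.35,"translation":[0,0,0],"turn":[0,0,0]},
])

```text
time_s: 14.75
tcp_pos: [0.4405, 0.1086, 0.2682]
tcp_rot: [0.594, 0.384, 0.594, -0.383]
contact_force: [-0.3, 1.0, 0.5]
width: 0.0554
```

Run:
```python
from h import *
state(); plan([.4404,.1085,.1744],-1.143); snap("wrist","w17"); crop("w17",250,170,390,310,4.2,"w17c")
```

```text
t 14.75 tcp [0.4405 0.1086 0.2682] yaw -1.146 tilt -1.0 F [-0.3  1.   0.5] w 0.0554 q [ 0.09   0.118  1.774 -0.     1.248 -0.335]
yaw now -1.146 to -1.143 shift [ 0.0938 -0.0002  0.    ] turn [-0.2  0.  -0. ] rows 2.2
```

View pics/w17.png

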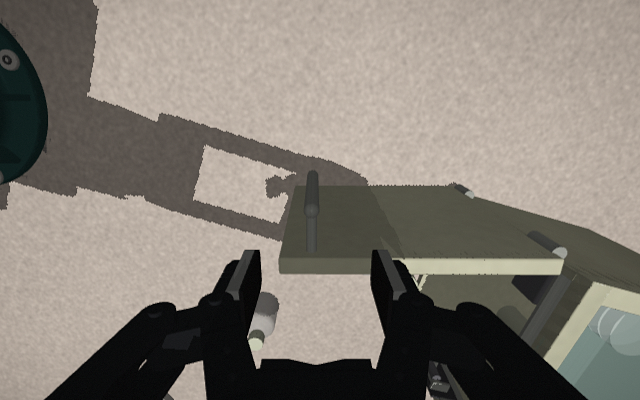

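Call:
move_arm([
  {"jaw":0.35,"translation":[0.025,0,0],"turn":[0,0,0]},
  {"jaw":0.35,"translation":[0.055,0,0],"turn":[0,0,0]},
  {"jaw":0.35,"translation":[0.08,0,0],"turn":[0,0,0]},
  {"jaw":0.35,"translation":[0.094,0,0],"turn":[0,0,0]},
  {"jaw":0.35,"translation":[0.094,0,0],"turn":[0,0,0]},
])

```text
time_s: 15.22
tcp_pos: [0.438, 0.1082, 0.1713]
tcp_rot: [0.592, 0.382, 0.595, -0.385]
contact_force: [-0.3, -0.1, -0.5]
width: 0.0554
```

Call:
move_arm([
  {"jaw":0.4,"translation":[0,0,0],"turn":[0,0,0]},
  {"jaw":0.7,"translation":[0,0,0],"turn":[0,0,0]},
  {"jaw":0.9,"translation":[0,0,0],"turn":[0,0,0]},
  {"jaw":1,"translation":[0,0,0],"turn":[0,0,0]},
  {"jaw":1,"translation":[0,0,0],"turn":[0,0,0]},
], newtons=50)

```text
time_s: 15.63
tcp_pos: [0.4375, 0.1085, 0.1751]
tcp_rot: [0.593, 0.383, 0.595, -0.384]
contact_force: [-7.9, -2.5, 7.7]
width: 0.0093
```

Run:
```python
from h import *
state()
# closing arcs from th=1.277, in tool axes aligned with door at start
for d in (.05,.1,.2,.3,.4):
    th=1.; A=Rdown(PSI-th); q=door(-.042,-.185,.17,th-d)-door(-.042,-.185,.17,th); print(d,(A.T@q).round(4),-np.degrees(d).round(1))
```

```text
t 15.63 tcp [0.4375 0.1085 0.1751] yaw -1.146 tilt -1.0 F [-7.9 -2.5  7.7] w 0.0093 q [ 9.000e-02  2.280e-01  1.901e+00 -1.000e-03  1.015e+00 -3.340e-01]
0.05 [ 0.     -0.0019  0.0093] -2.9
0.1 [ 0.     -0.0033  0.0187] -5.7
0.2 [ 0.     -0.0047  0.0376] -11.5
0.3 [ 0.     -0.0041  0.0565] -17.2
0.4 [ 0.     -0.0018  0.0754] -22.9
```

Call:
move_arm([
  {"jaw":1,"translation":[0,-0.002,0.0093],"turn":[-2.9,0,0]},
  {"jaw":1,"translation":[0,-0.0033,0.0187],"turn":[-5.7,0,0]},
  {"jaw":1,"translation":[0,-0.0047,0.0376],"turn":[-11.5,0,0]},
  {"jaw":1,"translation":[0,-0.0041,0.0565],"turn":[-17.2,0,0]},
  {"jaw":1,"translation":[0,-0.0018,0.0754],"turn":[-22.9,0,0]},
])

```text
time_s: 16.05
tcp_pos: [0.4682, 0.0391, 0.1751]
tcp_rot: [0.659, 0.256, 0.659, -0.256]
contact_force: [2.0, 3.0, -1.3]
width: 0.0094
```

Call:
move_arm([
  {"jaw":1,"translation":[0,-0.002,0.0093],"turn":[-2.9,0,0]},
  {"jaw":1,"translation":[0,-0.004,0.028],"turn":[-8.6,0,0]},
  {"jaw":1,"translation":[0,-0.0044,0.047],"turn":[-14.3,0,0]},
  {"jaw":1,"translation":[0,-0.0041,0.0565],"turn":[-17.2,0,0]},
  {"jaw":1,"translation":[0,-0.0041,0.0565],"turn":[-17.2,0,0]},
])

```text
time_s: 16.47
tcp_pos: [0.5098, -0.0032, 0.1751]
tcp_rot: [0.691, 0.156, 0.688, -0.156]
contact_force: [3.0, 0.7, 2.5]
width: 0.0092
```

Run:
```python
from h import *
s=state(); v=s["tcp_pos"][:2]-HINGE; v0=np.array([.6029,-.0394])-HINGE
print("th",.04+np.arctan2(v0[1],v0[0])-np.arctan2(v[1],v[0]),np.linalg.norm(v))
snap("side","s18"); crop("s18",270,90,420,220,4.5,"s18c")
```

```text
t 16.47 tcp [ 0.5098 -0.0032  0.1751] yaw -0.446 tilt -1.0 F [3.  0.7 2.5] w 0.0092 q [-0.142  0.304  1.786  0.     1.047 -1.267]
th 0.5680744372978419 0.19127055437124485
```

View pics/s18c.png

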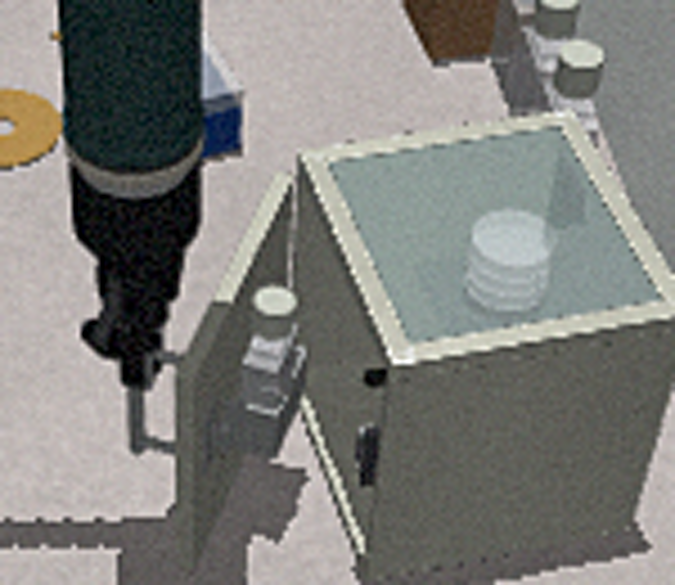

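Call:
move_arm([
  {"jaw":1,"translation":[0,-0.002,0.0093],"turn":[-2.9,0,0]},
  {"jaw":1,"translation":[0,-0.004,0.028],"turn":[-8.6,0,0]},
  {"jaw":1,"translation":[0,-0.0044,0.047],"turn":[-14.3,0,0]},
  {"jaw":1,"translation":[0,-0.0041,0.0565],"turn":[-17.2,0,0]},
  {"jaw":1,"translation":[0,-0.0041,0.0565],"turn":[-17.2,0,0]},
])

```text
time_s: 16.93
tcp_pos: [0.5588, -0.0292, 0.1751]
tcp_rot: [0.707, 0.052, 0.704, -0.051]
contact_force: [1.9, 4.7, 3.6]
width: 0.0092
```

Call:
move_arm([
  {"jaw":1,"translation":[0,-0.001,0.005],"turn":[-1.4,0,0]},
  {"jaw":1,"translation":[0,-0.002,0.0093],"turn":[-2.9,0,0]},
  {"jaw":1,"translation":[0,-0.0033,0.0187],"turn":[-5.7,0,0]},
  {"jaw":1,"translation":[0,-0.0042,0.028],"turn":[-8.6,0,0]},
  {"jaw":1,"translation":[0,-0.0042,0.028],"turn":[-8.6,0,0]},
])

```text
time_s: 17.35
tcp_pos: [0.5851, -0.0363, 0.1752]
tcp_rot: [0.708, -0.001, 0.706, 0.002]
contact_force: [1.8, 6.0, 3.9]
width: 0.0094
```

```bash
cat >> h.py <<'E'
def thst():
    s=state(); v=s["tcp_pos"][:2]-HINGE; v0=np.array([.6029,-.0394])-HINGE
    a=yaw_of(Rq(s["tcp_rot"])); F=s["contact_force"][:2]
    print("th %.4f"%(.04+np.arctan2(v0[1],v0[0])-np.arctan2(v[1],v[0])),"r %.4f"%np.linalg.norm(v),"Fx_tool(z) %.1f Fy %.1f"%(F@[np.cos(a),np.sin(a)],F@[-np.sin(a),np.cos(a)]))
E
python3 -c "
from h import *
thst()"
```

```text
t 17.35 tcp [ 0.5851 -0.0363  0.1752] yaw 0.004 tilt -1.0 F [1.8 6.  3.9] w 0.0094 q [-0.182  0.405  1.62   0.003  1.114 -1.758]
th 0.1346 r 0.1911 Fx_tool(z) 1.8 Fy 5.9
```

Call:
move_arm([
  {"jaw":1,"translation":[0,-0.0005,0.002],"turn":[-0.6,0,0]},
  {"jaw":1,"translation":[0,-0.001,0.004],"turn":[-1.2,0,0]},
  {"jaw":1,"translation":[0,-0.0015,0.006],"turn":[-1.8,0,0]},
  {"jaw":1,"translation":[0,-0.002,0.008],"turn":[-2.4,0,0]},
  {"jaw":1,"translation":[0,-0.002,0.008],"turn":[-2.4,0,0]},
])

```text
time_s: 17.77
tcp_pos: [0.5912, -0.0374, 0.1751]
tcp_rot: [0.707, -0.014, 0.707, 0.017]
contact_force: [1.2, 8.8, 3.5]
width: 0.0093
```

```bash
python3 -c "
from h import *
thst()"
```

```text
t 17.77 tcp [ 0.5912 -0.0374  0.1751] yaw 0.044 tilt -1.0 F [1.2 8.8 3.5] w 0.0093 q [-0.182  0.415  1.605  0.004  1.123 -1.799]
th 0.1019 r 0.1911 Fx_tool(z) 1.6 Fy 8.8
```

Call:
move_arm([
  {"jaw":1,"translation":[0,-0.0002,0.001],"turn":[-0.3,0,0]},
  {"jaw":1,"translation":[0,-0.0004,0.002],"turn":[-0.6,0,0]},
  {"jaw":1,"translation":[0,-0.0006,0.003],"turn":[-0.9,0,0]},
  {"jaw":1,"translation":[0,-0.0008,0.004],"turn":[-1.2,0,0]},
  {"jaw":1,"translation":[0,-0.0008,0.004],"turn":[-1.2,0,0]},
])

```text
time_s: 18.18
tcp_pos: [0.5943, -0.0379, 0.1751]
tcp_rot: [0.706, -0.022, 0.707, 0.024]
contact_force: [-2.3, 8.2, 6.4]
width: 0.0095
```

```bash
python3 -c "
from h import *
thst()"
```

```text
t 18.18 tcp [ 0.5943 -0.0379  0.1751] yaw 0.065 tilt -1.0 F [-2.3  8.2  6.4] w 0.0095 q [-0.182  0.419  1.596  0.004  1.128 -1.819]
th 0.0857 r 0.1910 Fx_tool(z) -1.8 Fy 8.4
```

Call:
move_arm([
  {"jaw":1,"translation":[0,-0.0002,0.001],"turn":[-0.3,0,0]},
  {"jaw":1,"translation":[0,-0.0004,0.002],"turn":[-0.6,0,0]},
  {"jaw":1,"translation":[0,-0.0006,0.003],"turn":[-0.9,0,0]},
  {"jaw":1,"translation":[0,-0.0006,0.003],"turn":[-0.9,0,0]},
])

```text
time_s: 18.52
tcp_pos: [0.5972, -0.0383, 0.1751]
tcp_rot: [0.706, -0.027, 0.707, 0.03]
contact_force: [-2.0, 8.7, 5.9]
width: 0.0097
```

```bash
python3 -c "
from h import *
thst()"
```

```text
t 18.52 tcp [ 0.5972 -0.0383  0.1751] yaw 0.081 tilt -1.0 F [-2.   8.7  5.9] w 0.0097 q [-0.181  0.423  1.589  0.004  1.131 -1.835]
th 0.0702 r 0.1910 Fx_tool(z) -1.3 Fy 8.8
```

Call:
move_arm([
  {"jaw":1,"translation":[0,-0.0002,0.001],"turn":[-0.3,0,0]},
  {"jaw":1,"translation":[0,-0.0004,0.002],"turn":[-0.6,0,0]},
  {"jaw":1,"translation":[0,-0.0004,0.002],"turn":[-0.6,0,0]},
])

```text
time_s: 18.77
tcp_pos: [0.5992, -0.0385, 0.1751]
tcp_rot: [0.706, -0.031, 0.707, 0.034]
contact_force: [-2.2, 9.2, 5.4]
width: 0.0094
```

```bash
python3 -c "
from h import *
thst()"
```

```text
t 18.77 tcp [ 0.5992 -0.0385  0.1751] yaw 0.091 tilt -1.0 F [-2.2  9.2  5.4] w 0.0094 q [-0.181  0.426  1.585  0.004  1.133 -1.845]
th 0.0596 r 0.1910 Fx_tool(z) -1.3 Fy 9.4
```

Call:
move_arm([
  {"jaw":1,"translation":[0,-0.0002,0.001],"turn":[-0.3,0,0]},
  {"jaw":1,"translation":[0,-0.0002,0.002],"turn":[-0.6,0,0]},
  {"jaw":1,"translation":[0,-0.0002,0.002],"turn":[-0.6,0,0]},
])

```text
time_s: 19.02
tcp_pos: [0.6006, -0.0386, 0.1751]
tcp_rot: [0.705, -0.035, 0.707, 0.037]
contact_force: [-3.5, 8.4, 6.5]
width: 0.0095
```

```bash
python3 -c "
from h import *
thst()"
```

```text
t 19.02 tcp [ 0.6006 -0.0386  0.1751] yaw 0.102 tilt -1.0 F [-3.5  8.4  6.5] w 0.0095 q [-0.181  0.428  1.581  0.003  1.136 -1.855]
th 0.0522 r 0.1909 Fx_tool(z) -2.6 Fy 8.7
```

Call:
move_arm([
  {"jaw":1,"translation":[0,-0.0002,0.001],"turn":[-0.3,0,0]},
  {"jaw":1,"translation":[0,-0.0002,0.002],"turn":[-0.6,0,0]},
  {"jaw":1,"translation":[0,-0.0002,0.002],"turn":[-0.6,0,0]},
])

```text
time_s: 19.27
tcp_pos: [0.6016, -0.0387, 0.175]
tcp_rot: [0.704, -0.038, 0.708, 0.041]
contact_force: [-5.7, 6.1, 8.6]
width: 0.0095
```

```bash
python3 -c "
from h import *
thst()"
```

```text
t 19.27 tcp [ 0.6016 -0.0387  0.175 ] yaw 0.112 tilt -1.0 F [-5.7  6.1  8.6] w 0.0095 q [-0.18   0.431  1.577  0.003  1.139 -1.864]
th 0.0472 r 0.1909 Fx_tool(z) -5.0 Fy 6.7
```

Call:
move_arm([
  {"jaw":1,"translation":[0,0,0.001],"turn":[-0.2,0,0]},
  {"jaw":1,"translation":[0,0,0.002],"turn":[-0.3,0,0]},
  {"jaw":1,"translation":[0,0,0.002],"turn":[-0.3,0,0]},
])

```text
time_s: 19.52
tcp_pos: [0.6048, -0.039, 0.1751]
tcp_rot: [0.705, -0.041, 0.707, 0.042]
contact_force: [-3.8, 5.5, 4.8]
width: 0.0094
```

```bash
python3 -c "
from h import *
thst()"
```

```text
t 19.52 tcp [ 0.6048 -0.039   0.1751] yaw 0.118 tilt -1.0 F [-3.8  5.5  4.8] w 0.0094 q [-0.179  0.434  1.571  0.002  1.139 -1.869]
th 0.0302 r 0.1909 Fx_tool(z) -3.1 Fy 5.9
```

Call:
move_arm([
  {"jaw":1,"translation":[0,0,0.001],"turn":[-0.2,0,0]},
  {"jaw":1,"translation":[0,0,0.0015],"turn":[-0.3,0,0]},
  {"jaw":1,"translation":[0,0,0.0015],"turn":[-0.3,0,0]},
])

```text
time_s: 19.77
tcp_pos: [0.6081, -0.0394, 0.1751]
tcp_rot: [0.706, -0.043, 0.705, 0.044]
contact_force: [0.8, 5.4, 4.9]
width: 0.0098
```

```bash
python3 -c "
from h import *
thst()"
```

```text
t 19.77 tcp [ 0.6081 -0.0394  0.1751] yaw 0.123 tilt -1.0 F [0.8 5.4 4.9] w 0.0098 q [-0.179  0.436  1.567  0.002  1.138 -1.874]
th 0.0129 r 0.1910 Fx_tool(z) 1.4 Fy 5.3
```

Call:
move_arm([
  {"jaw":0.85,"translation":[0,0,0],"turn":[0,0,0]},
  {"jaw":0.7,"translation":[0,0,0],"turn":[0,0,0]},
  {"jaw":0.5,"translation":[0,0,0],"turn":[0,0,0]},
  {"jaw":0.35,"translation":[0,0,0],"turn":[0,0,0]},
  {"jaw":0.35,"translation":[0,0,0],"turn":[0,0,0]},
])

```text
time_s: 20.18
tcp_pos: [0.6079, -0.0414, 0.1741]
tcp_rot: [0.706, -0.044, 0.706, 0.044]
contact_force: [-0.2, 0.0, -0.5]
width: 0.0558
```

```bash
python3 -c "
from h import *
thst(); d=snap('wrist','w20'); crop('w20',250,190,390,330,4.2,'w20c'); snap('side','s20'); crop('s20',280,80,430,230,4,'s20c')"
```

```text
t 20.18 tcp [ 0.6079 -0.0414  0.1741] yaw 0.124 tilt -1.0 F [-0.2  0.  -0.5] w 0.0558 q [-0.181  0.438  1.566 -0.     1.137 -1.875]
th 0.0130 r 0.1930 Fx_tool(z) -0.2 Fy 0.0
```

View pics/w20.png

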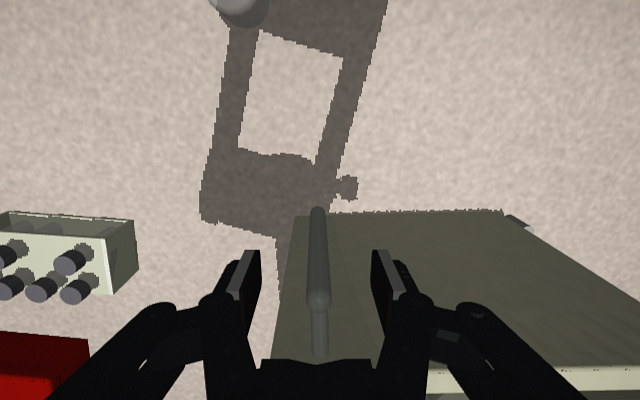

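View pics/s20c.png

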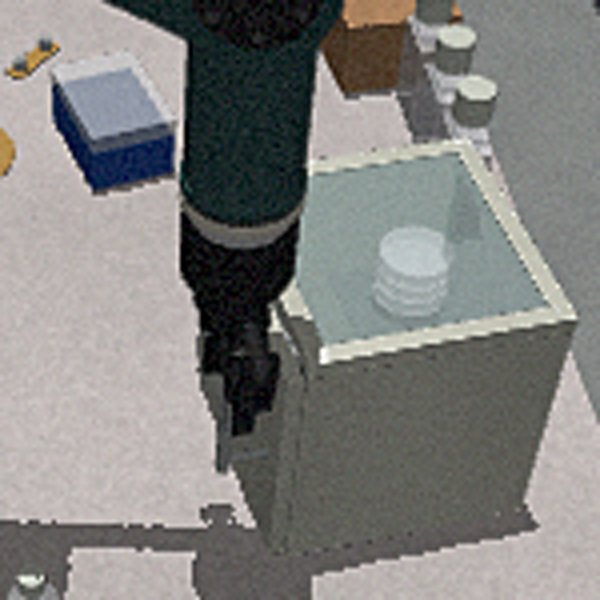

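Call:
move_arm([
  {"jaw":0.35,"translation":[-0.03,0,-0.001],"turn":[0,0,0]},
  {"jaw":0.35,"translation":[-0.06,0,-0.001],"turn":[0,0,0]},
  {"jaw":0.35,"translation":[-0.085,0,-0.001],"turn":[0,0,0]},
  {"jaw":0.35,"translation":[-0.085,0,-0.001],"turn":[0,0,0]},
  {"jaw":0.35,"translation":[-0.085,0,-0.001],"turn":[0,0,0]},
])

```text
time_s: 20.7
tcp_pos: [0.6082, -0.0416, 0.261]
tcp_rot: [0.707, -0.044, 0.704, 0.043]
contact_force: [-0.8, 0.3, -1.0]
width: 0.0554
```

```bash
python3 -c "
from h import *
thst(); d=snap('wrist','w21'); crop('w21',270,170,350,310,6,'w21c'); im=cv2.imread('pics/w21c.png'); cv2.imwrite('pics/w21c.png',im[:600])"
```

```text
t 20.70 tcp [ 0.6082 -0.0416  0.261 ] yaw 0.124 tilt -1.0 F [-0.8  0.3 -1. ] w 0.0554 q [-0.181  0.355  1.468 -0.     1.315 -1.876]
th 0.0113 r 0.1932 Fx_tool(z) -0.8 Fy 0.4
```

View pics/w21.png

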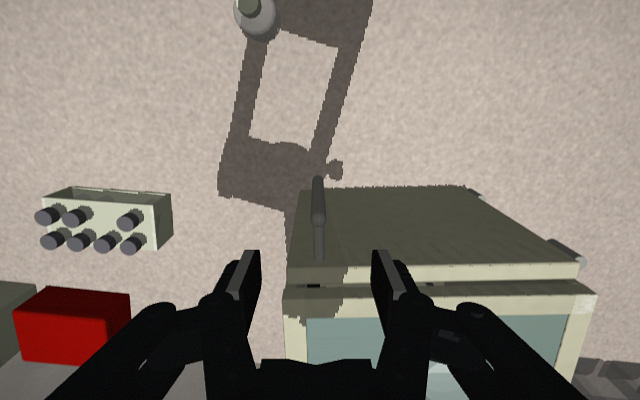

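View pics/w21c.png

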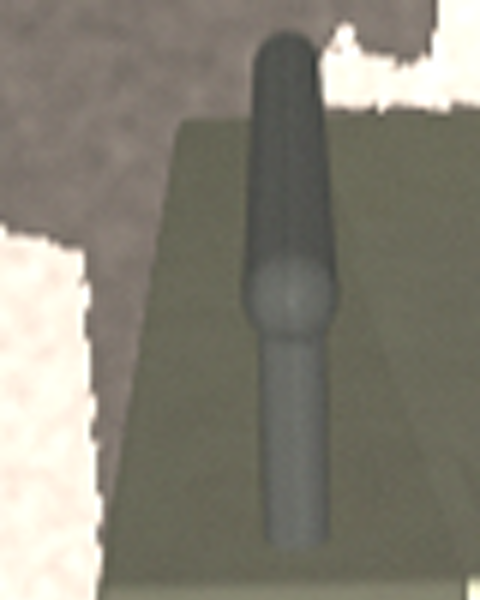

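Run:
```python
from h import *
a=onz(load("w2"),(309.7,224.2),.195); b=onz(load("w21"),(318.3,219.7),.195); print(a,b,b-a,"dth",np.linalg.norm(b-a)/.19)
crop("w21",270,245,600,310,2.4,"w21g"); crop("w2",260,255,590,320,2.4,"w2g")
A=cv2.imread("pics/w2g.png");B=cv2.imread("pics/w21g.png"); cv2.imwrite("pics/g.png",np.vstack([A,B]))
```

```text
[ 0.59919851 -0.04046146  0.195     ] [ 0.60675249 -0.04142291  0.195     ] [ 0.00755398 -0.00096144  0.        ] dth 0.040078500263643096
```

View pics/g.png

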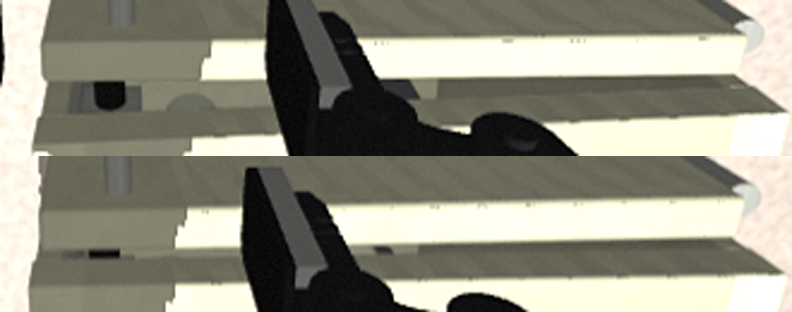

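Call:
move_arm([
  {"jaw":0.35,"translation":[-0.01,0,-0.03],"turn":[0,0,0]},
  {"jaw":0.35,"translation":[-0.02,0,-0.07],"turn":[0,0,0]},
  {"jaw":0.35,"translation":[-0.02,0,-0.11],"turn":[0,0,0]},
  {"jaw":0.35,"translation":[-0.02,0,-0.14],"turn":[0,0,0]},
  {"jaw":0.35,"translation":[-0.02,0,-0.14],"turn":[0,0,0]},
])

```text
time_s: 21.17
tcp_pos: [0.4605, -0.0579, 0.277]
tcp_rot: [0.703, -0.043, 0.709, 0.044]
contact_force: [0.5, -0.3, 0.5]
width: 0.056
```

Call:
move_arm([
  {"jaw":0.35,"translation":[0,0,0],"turn":[0,0,0]},
  {"jaw":0.35,"translation":[0,0,0],"turn":[0,0,0]},
  {"jaw":0.35,"translation":[0,0,0],"turn":[0,0,0]},
  {"jaw":0.35,"translation":[0,0,0],"turn":[0,0,0]},
])

```text
time_s: 21.5
tcp_pos: [0.4692, -0.0586, 0.2788]
tcp_rot: [0.706, -0.044, 0.706, 0.044]
contact_force: [-0.7, 0.1, 0.8]
width: 0.0555
```

Run:
```python
from h import *
thst(); t=snap('top','t22'); crop('t22',220,75,350,205,4.6,'t22c'); s=snap('side','s22'); crop('s22',310,90,440,230,4.2,'s22c')
print("cap pred top",proj(t,door(.024,-.115,.19,0)),"side",proj(s,door(.024,-.115,.19,0)))
w=snap('wrist','w22')
```

```text
t 21.50 tcp [ 0.4692 -0.0586  0.2788] yaw 0.125 tilt -1.0 F [-0.7  0.1  0.8] w 0.0555 q [-0.271  0.138  1.722  0.     1.282 -1.966]
th 0.5678 r 0.2600 Fx_tool(z) -0.7 Fy 0.1
cap pred top [278.91130437 157.9130799 ] side [351.68783641 153.22653661]
```

View pics/t22c.png

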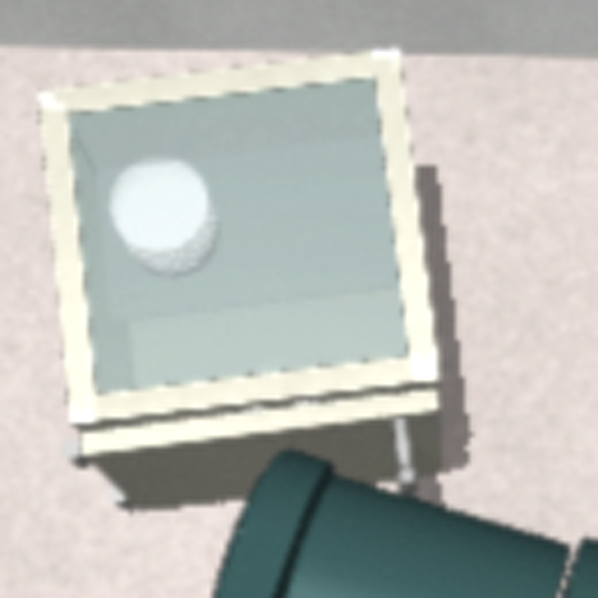

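View pics/s22c.png

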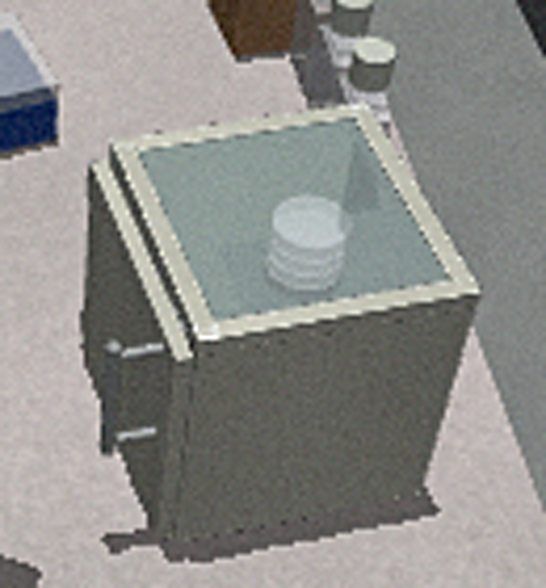

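View pics/t22.png

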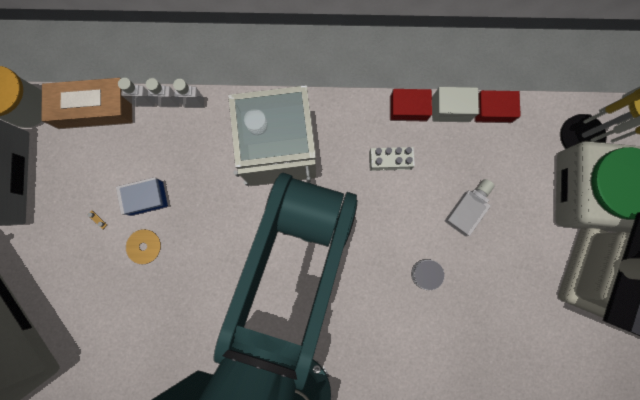

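```bash
python3 -c "
from workcell import ticket
print(ticket.hand_in())"
```

```text
the job is handed in; nothing more can be done
None
```

The flask is in the door rack and the door is shut, and I handed the job in at about 21.7 s of the 72 s allowed. No verdict came back.

**What I did:**
- I pinched the handle from above and pulled the door past its catch to about 1.28 rad.
- I gripped the flask by its cap and lowered it into the rack until I felt about 3 N of floor contact. I then let go, and the side and wrist views showed it upright and centred in the pocket.
- I gripped the handle again, swung the door to about 0.13 rad, and pushed in steps of at most 8 mm, down to 1.5–2 mm at the catch. The push force rose to about 5 N, the handle jumped forward, and the force reversed to a pull of about 1.4 N. I took that as the snap, released the handle and backed off.

**Last checks:**
- **Door:** the wrist view put the handle 7.6 mm deeper than at the start, so the door is near 0 rad. From above, the door is parallel to the cabinet front.
- **Bystanders:** the tube rack and dishes are at the same image positions as before. I last saw the bottle standing after the door closed; the arm hides it in the final top view.
- **Release:** the gripper is open and well clear, with a contact force of about 1 N, which is sensor noise.

**Not confirmed:**
- I could not measure the force on the buffer. The snap rests on the force reversal and the final door angle.
- The flask can't be seen clearly with the door shut, so its final pose relies on the views before and during closing.
- The top camera placed the rack about 4 mm from where the wrist camera did. I used the wrist measurement.

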